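# Lock the stock box with the bent pin

### The arm

A 6-joint arm with a two-finger parallel gripper is mounted at the origin on the work surface. World frame = base frame: x ahead of the robot, y to its left, z up, the work surface at z = 0. Lengths are in m, angles in rad, forces in N, time in s.
With the tool pointing down it reaches from about 0.35 to 0.725 m from the base axis. Payload 4.3 kg.
Tool frame: the origin (TCP) lies midway between the tips of the shut fingers; the grasp point (between the pads) lies 19 mm behind it; z points along the fingers, x is the direction in which the jaws open and shut, and the axes are right-handed (so a half turn about z gives the same grasp; the last joint's range is limited). The gripper opens to 85 mm and grips with 20 to 120 N. Pads are 22 mm wide; open, the fingers measure 114 mm over their backs; the gripper's body (76 mm by 85 mm) begins 54 mm behind the grasp point. The pads swing forward as they close: fully open they stand 13 mm farther back than shut.
Start: joints at [-1.4, 0.377, 0.081, 1.274, 0, 1.46], TCP at [0.159, -0.553, 0.231] pointing down, gripper open.
Joint ranges: [-2.72, 2.72], [-0.84, 1.66], [-1.02, 1.22], [-1.77, 2.12], [-1.37, 1.28], [-3.14, 3.14]. Speed limits (rad/s): [2.57, 2.57, 3.14, 3.14, 3.14, 3.14].

### API

Orientations are given as [roll, pitch, yaw] about the fixed x, y, z axes, in that order (R = Rz(yaw) Ry(pitch) Rx(roll)).
In Python, from station import arm, imaging, order gives the robot as it stands. The module is installed in compiled form; this text tells all that it offers.
- The arm moves only by the tool servo_tool, never from a script. Its argument "commands" is one flat list of numbers, 4 for each row, row after row: the shift along the tool's x, y, z in m, then the turn about the tool's z in degrees. In form: [dx, dy, dz, spin, dx, dy, dz, spin, ...]. A call has exactly 5 rows; each row is the pose to reach, as a shift and turn from the pose commanded when the call began, along the tool's axes at that moment; what a row does not reach only later rows make up. A row lasts 1/12 s, in which the tool goes at most 41.7 mm and 7.16 degrees, less where a joint would pass 70% of its speed; a pose out of reach is approached as far as the arm can. A call with a gripper value outside its range is refused whole. "claw" is the opening, from 0 (shut) to 1 (fully open), set as the call begins (left out, the last holds). The fingers move at their own pace and stop on an object; "newtons" is the grip in N (left out, the last holds). Time passes only in rows, so rows that repeat a pose let the fingers close, or fill a call up. It gives the time, the measured TCP pose, the force and the opening at its end, in the units of the state.
- arm.observe(): the state, without advancing time (a new reading comes with each control period).
- imaging.grab_frame(name): name is "scene" or "side" or "wrist"; returns the picture (400x640x3 uint8, blue, green, red); there is no depth.
- imaging.calibration(name): a dict with "intrinsics" (3x3 intrinsics, pixels), "xyz" and "orientation" of the camera in the world. Camera axes: x right, y down, z forward; pixel columns grow to the right and rows downward; lengths in m; the calibration is good to about 2 mm. The wrist camera is an equidistant fisheye: a pixel r from the principal point sees the ray r / f radians off the axis. A picture is of the moment at which its call begins: read the wrist's pose just before it. calibration takes no time and is no camera call; for the wrist camera it gives the pose at the moment of the call.
- order.hand_in(): hands the job in, once; it reports no verdict.
The state is a dict: "clock": time; "joints": joint angles; "dq": joint speeds; "tau": joint torques, N m; "tcp_pos": TCP position; "eef_rot": TCP orientation; "ft_force": force on the tool from outside, world axes, zero at the start; "ft_torque": the same for the moment, N m; "grip_width": finger opening in m.
Only numpy, scipy, OpenCV 4.12 (cv2) and the standard library are available. Lean on these libraries where they do the work, as an engineer would, in place of code of your own. Each camera call takes 0.05 s, during which the arm holds its last target.

### The job

Lock the steel stock box: swing its hasp leaf down flat so that the ring comes up through the slot, then take the bent locking pin and thread its curved bar through the ring, going in from the side of the leaf's free edge, and press it firmly but gently home until its shoulder bears on the ring. Leave it there, lying flat with its grip up, and do not force anything or disturb the other things.

Things in the scene. Friction and masses are not known exactly. Their poses are not given: they have to be found in the camera images.
- stockbox: Grey steel box fixed to the table, 220 (x) by 280 (y) mm, lid top 70 mm up; origin centre of its underside. Hasp in the middle of the lid: leaf hinge along box x at y = +62 mm; an upright ring at y = 0, its hole running along box y. The pin goes in from -y (free-edge side, away from the hinge) towards +y. Nothing else on the lid but the coupling.
- ring_nominal (a point): Nominal centre of the ring's hole, 80 mm above the table, box axes. Flat steel ring: hole 12 mm, outside 40 mm, 8 mm thick, faces at y = -4 and +4 mm, standing upright. It is clamped (yields to nothing under 60 N) anywhere up to 10 mm to box +x or -x of this point (y, z exact): its place must be seen or felt, for instance by touching its rim with the pin.
- leaf (a joint): Angle of the hasp leaf: 0 shut, flat on the lid; grows as it opens (1.57 upright). Stays where left, friction about 0.09 N m. Steel plate 84 mm (box x) by 97 mm from hinge to free edge, 4 mm thick (shut, its top is 74 mm above the table), a 62 by 14 mm slot for the ring 62 mm from the hinge. Shut it by pushing from the hinge side (+y) towards box -y and down.
- hinge_line (a point): Middle of the leaf's hinge line, at box (0, 62, 70) mm; its axes are the box's.
- leaf_edge (a point): Middle of the leaf's free edge, 97 mm from the hinge, on the face that looks up when shut and towards the hinge side (+y) when upright.
- bent_pin: Bent locking pin, about 120 g, flat on the table, grip up. Round 8 mm steel bar bent to a 75 degree arc, centre-line radius 45 mm, 4 mm above the underside; origin at the arc's centre (empty space), underside height. Home in the ring, its axes are the box's within 8 degrees and its origin 45 mm to the box's -x side of the ring; it goes in turning counter-clockwise from above about its origin.
- pin_grip (a point): Where to grip: pin (45, -24, 26) mm, fingers closing along pin x over 16 mm. The upright black grip is 16 (x) by 35 (y) by 40 mm tall, y from -5 to -40 mm; between it and the arc is a steel shoulder plate 20 (x) by 5 by 20 mm tall.
- pin_shoulder (a point): Shoulder end of the arc: centre of the bar at the shoulder plate's face, pin (45, 0, 4) mm; the plate faces pin +y. Home when this face touches the ring's face at box y = -4 mm.
- pin_nose (a point): Nose end of the arc: centre of the bar's square-cut end (0.8 mm chamfer), pin (11.6, 43.5, 4) mm. Met off the hole by more than about 2 mm it butts on the ring's flat face.
- straight_pin: Bystander: the wrong pin: same black grip, but its 8 mm bar is straight, 75 mm long; origin at the bar's shoulder end, underside.
- coupling: Bystander: grey plastic pipe coupling, 34 mm across, 30 mm tall, standing on the stock box lid; origin centre of its underside.
- elbow: Bystander: grey plastic pipe elbow 36 mm thick, legs about 60 mm, on the table; origin near the end of one leg, underside.
- valve: Bystander: brass ball valve 60 mm long with a flat steel lever; origin centre of its underside.
- tape: Bystander: roll of paper tape, 100 mm across, 24 mm high, lying flat; origin centre of its underside.
- driver: Bystander: screwdriver lying on the table; origin at its middle.
- tin: Bystander: tin 72 mm across, 80 mm tall; origin centre of its underside.

How it is judged:
By the outcome, as a careful person would: the job done as asked, in the order asked, and still so for the second after the job is handed in, with the robot touching nothing.
It also fails if it takes over 72 s, if anything falls off the work surface, if the arm or the gripper's body presses on something with over 40 N, if the wrist force passes 120 N, or if a joint passes its speed limit or range.

## Working session

There is one attempt and no reset: what is moved stays moved. The work goes in short steps, Python scripts to look and compute and a tool call to move; the robot and the scene stay as the last step left them, time stands still between calls to the robot, and variables do not carry over. Pictures are saved under pics/ and viewed, and the job is handed in when it is done.

Besides the shell and the picture viewer there is one more tool, called after "Request:" by a JSON object that holds its "op" and its "data". servo_tool: Moves the arm, as the interface text tells. Its arguments: {"type":"object","properties":{"commands":{"type":"array"},"claw":{"type":"number"},"newtons":{"type":"number"}},"required":["commands"]}

```bash
mkdir -p pics; ls; python3 - <<'E'
from station import arm, imaging, order
import cv2
print(arm.observe())
for n in ["scene","side","wrist"]:
    c=imaging.calibration(n);print(n,c)
    cv2.imwrite(f"pics/{n}0.png",imaging.grab_frame(n))
E
```

```text
pics
{'clock': 0.0, 'joints': array([-1.40029471e+00,  3.78050902e-01,  7.96534404e-02,  1.27441055e+00,
       -1.18859017e-05,  1.46050886e+00]), 'dq': array([ 8.23854793e-05, -4.71397025e-04,  1.33290393e-03,  8.95861729e-04,
        1.27620398e-03,  1.57939666e-05]), 'tau': array([ 1.49916897e-03, -4.63599658e+01,  2.69878757e+01,  2.08211190e-02,
       -3.79646974e-05, -1.30211131e-05]), 'tcp_pos': array([ 0.15923906, -0.55183623,  0.23037849]), 'eef_rot': array([-3.14138305e+00,  2.00077116e-03, -1.29000702e+00]), 'ft_force': array([0.14100462, 0.61525293, 0.17789001]), 'ft_torque': array([ 0.00146079, -0.01933086,  0.05572962]), 'grip_width': 0.08544265584123349}
scene {'intrinsics': array([[430.64649884,   0.        , 316.86013947],
       [  0.        , 430.64649884, 193.91245702],
       [  0.        ,   0.        ,   1.        ]]), 'xyz': array([1.23424851, 0.72723414, 0.84596121]), 'orientation': array([-2.20824418,  0.01833578,  2.39484632])}
side {'intrinsics': array([[370.94900493,   0.        , 320.13759725],
       [  0.        , 370.94900493, 199.5346099 ],
       [  0.        ,   0.        ,   1.        ]]), 'xyz': array([ 0.35639068, -0.87340892,  0.69698906]), 'orientation': array([-2.20441432,  0.01644865, -0.22933966])}
wrist {'intrinsics': array([[309.70691629,   0.        , 319.82250882],
       [  0.        , 309.70691629, 198.64424669],
       [  0.        ,   0.        ,   1.        ]]), 'xyz': array([ 0.23729347, -0.53123837,  0.37250683]), 'orientation': array([ 2.82085898e+00,  2.37249347e-03, -1.29218341e+00])}
```

View pics/scene0.png

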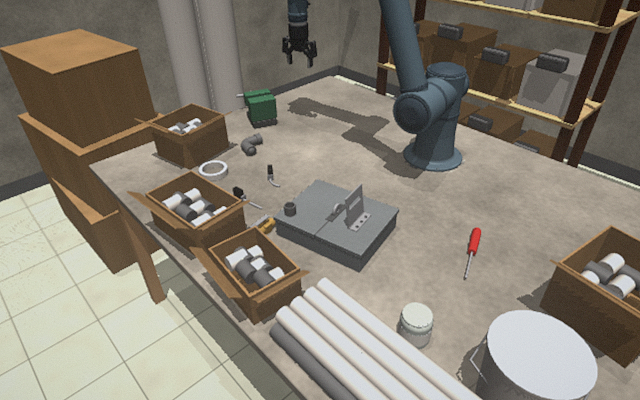

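View pics/side0.png

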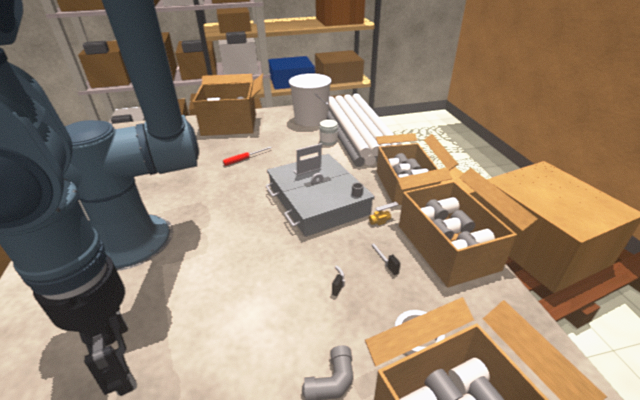

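View pics/wrist0.png

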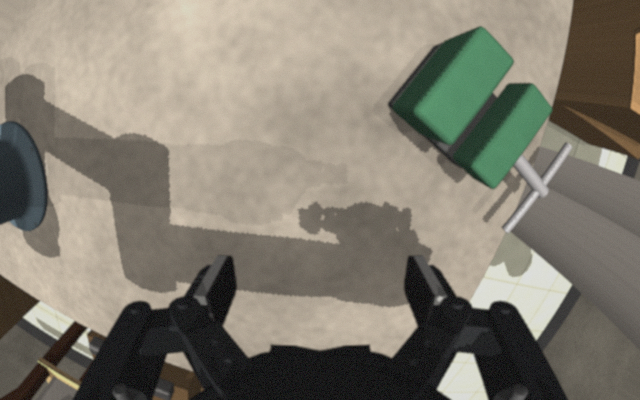

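The scene camera shows the box near (337,222), with the pins near (270,175) and (245,195). In the side view the pins are near (337,282) and (388,260). I'll enlarge these areas.

```bash
cat > h.py <<'E'
import numpy as np, cv2, sys
from scipy.spatial.transform import Rotation as R
from station import arm, imaging, order
def cal(n):
    c=imaging.calibration(n); return np.array(c["intrinsics"]),np.array(c["xyz"]),R.from_euler('xyz',c["orientation"]).as_matrix()
def ray(n,uv,c=None):
    K,t,M=c or cal(n); x=(uv[0]-K[0,2])/K[0,0]; y=(uv[1]-K[1,2])/K[1,1]
    if n=="wrist":
        r=np.hypot(x,y); d=np.array([x/r*np.sin(r),y/r*np.sin(r),np.cos(r)]) if r>1e-9 else np.array([0,0,1.])
    else: d=np.array([x,y,1.]); d/=np.linalg.norm(d)
    return t,M@d
def unp(n,uv,z,c=None):
    t,d=ray(n,uv,c); return t+d*(z-t[2])/d[2]
def proj(n,P,c=None):
    K,t,M=c or cal(n); p=M.T@(np.asarray(P)-t)
    if n=="wrist":
        rr=np.hypot(p[0],p[1]); th=np.arctan2(rr,p[2]); x,y=p[:2]/max(rr,1e-9)*th
    else: x,y=p[:2]/p[2]
    return np.array([K[0,0]*x+K[0,2],K[1,1]*y+K[1,2]])
def tri(lst):
    A=0;b=0
    for t,d in lst:
        Q=np.eye(3)-np.outer(d,d); A=A+Q; b=b+Q@t
    return np.linalg.solve(A,b)
def crop(src,dst,x0,y0,w,h,s):
    im=cv2.imread(src)[y0:y0+h,x0:x0+w]; cv2.imwrite(dst,cv2.resize(im,None,fx=s,fy=s,interpolation=cv2.INTER_CUBIC))
E
python3 - <<'E'
from h import *
crop("pics/scene0.png","pics/s1.png",225,150,180,130,4.4)
crop("pics/side0.png","pics/d1.png",255,135,160,120,5)
crop("pics/side0.png","pics/d2.png",310,225,110,80,7)
E
```

```text
(no output)
```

View pics/s1.png

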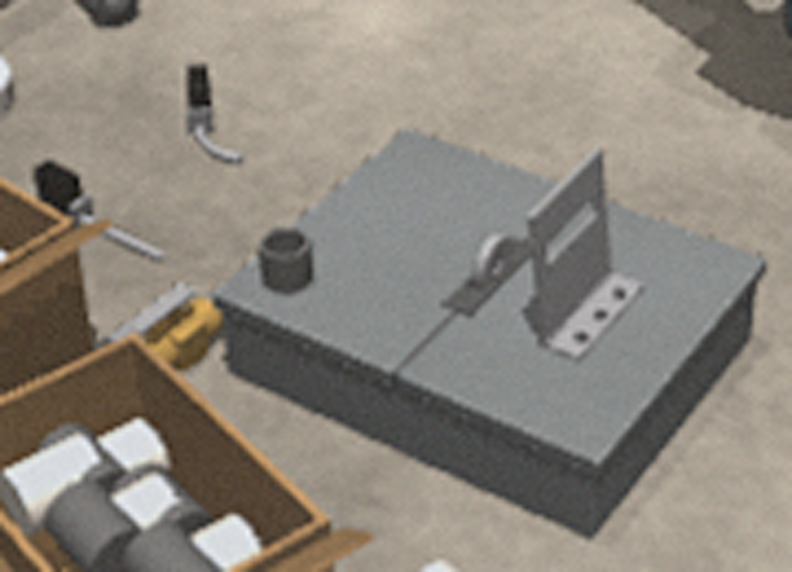

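View pics/d1.png

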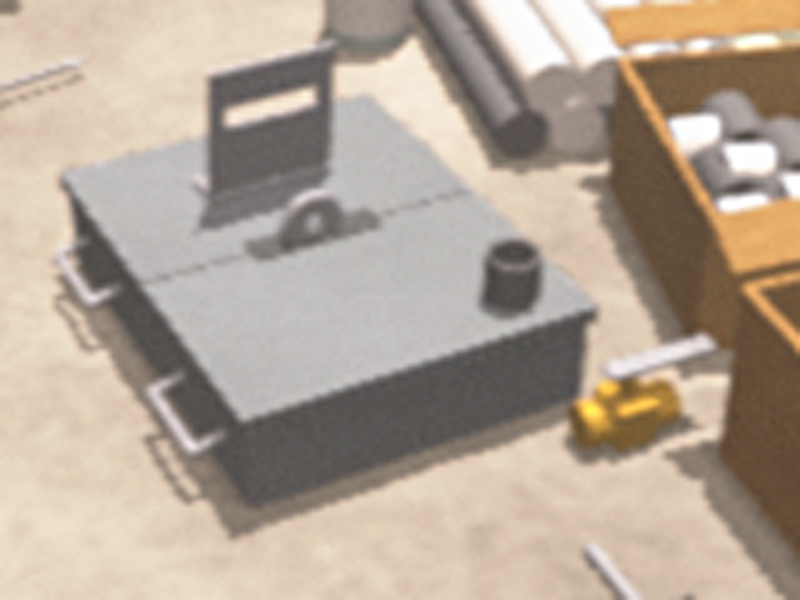

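View pics/d2.png

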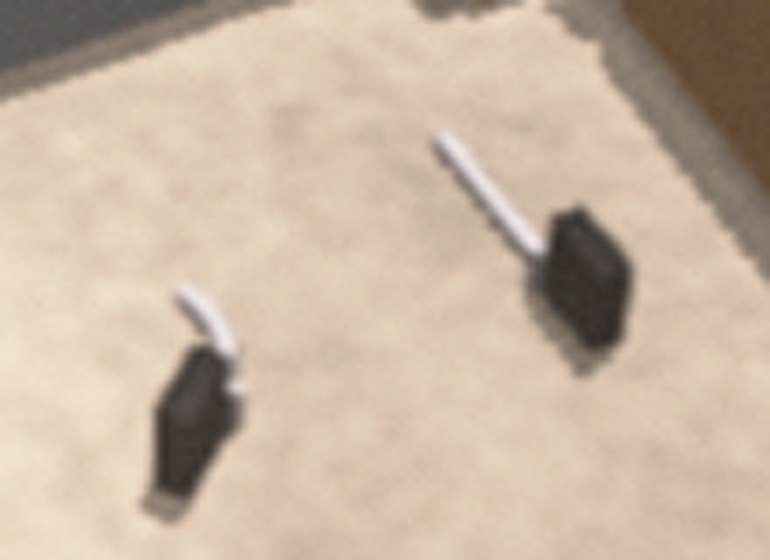

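The box lid, the open leaf and the ring are clear. The bent pin is the one further left in the side view. Next I'll compute the poses.

```bash
python3 - <<'E'
from h import *
S=lambda u,v:(225+u/4.4-.4,150+v/4.4-.4); D=lambda u,v:(255+u/5-.4,135+v/5-.4); D2=lambda u,v:(310+u/7-.4,225+v/7-.4)
for n,f,l in [("scene",S,[(405,130),(765,262),(600,462),(215,295)]),("side",D,[(595,312),(240,420),(65,178),(370,97)])]:
    P=[unp(n,f(*p),.07) for p in l]
    print(n,np.round(P,4).tolist(), [np.round(np.linalg.norm(P[i]-P[(i+1)%4]),3) for i in range(4)],np.mean(P,0))
def both(name,a,b): 
    p=tri([ray("scene",S(*a)),ray("side",b)]); print(name,np.round(p,4)); return p
both("ringtop",(500,236),D(315,190))
both("leafcornerR",(603,152),D(212,75)); both("leafcornerL",(530,215),D(333,45))
both("coupling top",(286,240),D(513,250))
n1=both("nose",(240,158),D2(182,292)); 
both("gripback top",(197,66),D2(200,350))
print(unp("scene",S(240,158),.004),unp("side",D2(182,292),.004))
print("sh",unp("scene",S(200,130),.004),unp("side",D2(230,355),.004))
E
```

```text
scene [[0.4798, -0.1098, 0.07], [0.4146, 0.1661, 0.07], [0.6284, 0.2164, 0.07], [0.6947, -0.0579, 0.07]] [np.float64(0.283), np.float64(0.22), np.float64(0.282), np.float64(0.221)] [0.55437104 0.05369957 0.07      ]
side [[0.6919, -0.0661, 0.07], [0.4754, -0.112, 0.07], [0.413, 0.1573, 0.07], [0.6284, 0.2094, 0.07]] [np.float64(0.221), np.float64(0.276), np.float64(0.222), np.float64(0.283)] [0.55216209 0.0471489  0.07      ]
ringtop [0.5525 0.0551 0.1024]
leafcornerR [0.5021 0.0964 0.1651]
leafcornerL [0.5806 0.1111 0.1663]
coupling top [ 0.6499 -0.0379  0.1017]
nose [ 0.5327 -0.2409  0.0048]
gripback top [ 0.5189 -0.3086  0.0509]
[ 0.53229168 -0.24184799  0.004     ] [ 0.53275957 -0.240025    0.004     ]
sh [ 0.53100404 -0.29359241  0.004     ] [ 0.54132813 -0.27319663  0.004     ]
```

```bash
cat >> h.py <<'E'
BO=np.array([.5535,.0505]); BY=np.radians(13.3)
def b2w(x,y,z): c,s=np.cos(BY),np.sin(BY); return np.array([BO[0]+c*x-s*y,BO[1]+s*x+c*y,z])
def w2b(p): c,s=np.cos(BY),np.sin(BY); d=np.asarray(p)[:2]-BO; return np.array([c*d[0]+s*d[1],-s*d[0]+c*d[1],p[2]])
def st():
    o=arm.observe(); print("t %.2f"%o["clock"],"tcp",np.round(o["tcp_pos"],4),"rot",np.round(np.degrees(o["eef_rot"]),2),"F",np.round(o["ft_force"],1),"w %.4f"%o["grip_width"],"j6 %.2f"%o["joints"][5]); return o
def to(P,yawdeg,o=None,p0=None,y0=None):
    o=o or arm.observe(); y=o["eef_rot"][2] if y0 is None else y0; c,s=np.cos(y),np.sin(y); p0=o["tcp_pos"] if p0 is None else p0
    d=np.asarray(P)-p0; dy=(yawdeg-np.degrees(y)+180)%360-180
    r=[c*d[0]+s*d[1],s*d[0]-c*d[1],-d[2],-dy]; print("cmd",np.round(r,4),"dist %.3f"%np.linalg.norm(d)); return r
E
python3 - <<'E'
from h import *
to(b2w(0,.1,.23),13.3,p0=np.array([.159,-.553,.231]),y0=-1.29)
E
```

```text
cmd [-5.70400e-01 -5.51200e-01  1.00000e-03 -8.72116e+01] dist 0.793
```

Request:
{"op": "servo_tool", "data": {"commands": [-0.15,-0.145,0,-22,-0.15,-0.145,0,-22,-0.15,-0.145,0,-22,-0.15,-0.145,0,-22,-0.15,-0.145,0,-22], "claw": 0, "newtons": 40}}

```text
clock: 0.57
tcp_pos: [0.2573, -0.3665, 0.2309]
eef_rot: [-3.141, 0.0, -0.906]
ft_force: [0.6, -1.2, 0.6]
grip_width: 0.025
```

```bash
python3 - <<'E'
from h import *
st();to(b2w(0,.1,.23),13.3)
E
```

```text
t 0.57 tcp [ 0.2573 -0.3665  0.2309] rot [-1.7998e+02  2.0000e-02 -5.1930e+01] F [ 0.6 -1.2  0.6] w 0.0250 j6 1.38
cmd [-2.36400e-01 -5.32200e-01  9.00000e-04 -6.52326e+01] dist 0.582
```

Request:
{"op": "servo_tool", "data": {"commands": [-0.085,-0.19,0,-32,-0.085,-0.19,0,-32,-0.085,-0.19,0,-32,-0.085,-0.19,0,-32,-0.085,-0.19,0,-32]}}

```text
clock: 0.98
tcp_pos: [0.3543, -0.1823, 0.2313]
eef_rot: [3.142, -0.0, -0.343]
ft_force: [1.8, -0.2, -0.1]
grip_width: -0.0001
```

```bash
python3 - <<'E'
from h import *
st();to(b2w(0,.1,.23),13.3)
E
```

```text
t 0.98 tcp [ 0.3543 -0.1823  0.2313] rot [ 1.800e+02 -1.000e-02 -1.965e+01] F [ 1.8 -0.2 -0.1] w -0.0001 j6 1.28
cmd [ 5.49000e-02 -3.70200e-01  1.30000e-03 -3.29486e+01] dist 0.374
```

Request:
{"op": "servo_tool", "data": {"commands": [0.03,-0.2,0,-33,0.03,-0.2,0,-33,0.03,-0.2,0,-33,0.03,-0.2,0,-33,0.03,-0.2,0,-33]}}

```text
clock: 1.4
tcp_pos: [0.451, -0.0039, 0.2312]
eef_rot: [-3.141, -0.0, 0.235]
ft_force: [1.1, -1.4, 0.0]
grip_width: -0.0003
```

```bash
python3 - <<'E'
from h import *
o=st();to(b2w(0,.1,.23),13.3)
c=cal("wrist");np.save("wc1.npy",np.array([c[0],np.tile(c[1],(3,1)),c[2]]))
cv2.imwrite("pics/w1.png",imaging.grab_frame("wrist"))
E
```

```text
t 1.40 tcp [ 0.451  -0.0039  0.2312] rot [-1.7999e+02 -2.0000e-02  1.3470e+01] F [ 1.1 -1.4  0. ] w -0.0003 j6 1.19
cmd [ 0.1127 -0.129   0.0012  0.1738] dist 0.171
```

View pics/w1.png

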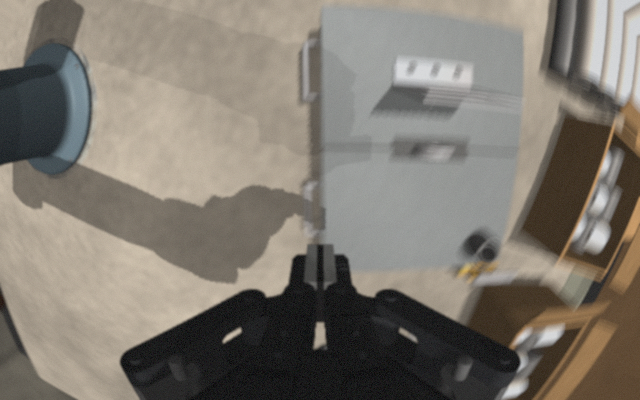

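The picture is motion-blurred, but it confirms the box's orientation: hinge plate at (432,72), ring at (432,150). I'll move on to the hinge side.

Request:
{"op": "servo_tool", "data": {"commands": [0.113,-0.129,0,0,0.113,-0.129,0,0,0.113,-0.129,0,0,0.113,-0.129,0,0,0.113,-0.129,0,0]}}

```text
clock: 1.87
tcp_pos: [0.5334, 0.1497, 0.2303]
eef_rot: [-3.139, -0.001, 0.233]
ft_force: [-0.9, 0.1, 0.1]
grip_width: -0.0001
```

Request:
{"op": "servo_tool", "data": {"commands": [0,0,0.04,0,0,0,0.08,0,0,0,0.1,0,0,0,0.1,0,0,0,0.1,0]}}

```text
clock: 2.28
tcp_pos: [0.5297, 0.144, 0.1303]
eef_rot: [-3.141, 0.004, 0.228]
ft_force: [-0.7, -1.3, 0.3]
grip_width: 0.0003
```

```bash
python3 - <<'E'
from h import *
o=st();print(w2b(o["tcp_pos"]))
for n in ["scene","side"]:
    im=imaging.grab_frame(n); cv2.imwrite(f"pics/{n}2.png",im)
a=cv2.imread("pics/scene2.png")[130:280,225:425];b=cv2.imread("pics/side2.png")[110:260,240:440]
cv2.imwrite("pics/m2.png",cv2.resize(np.hstack([a,b]),None,fx=2,fy=2,interpolation=cv2.INTER_CUBIC))
E
```

```text
t 2.28 tcp [0.5297 0.144  0.1303] rot [-179.99    0.22   13.05] F [-0.7 -1.3  0.3] w 0.0003 j6 1.49
[-0.00164811  0.09645629  0.13032592]
```

View pics/m2.png

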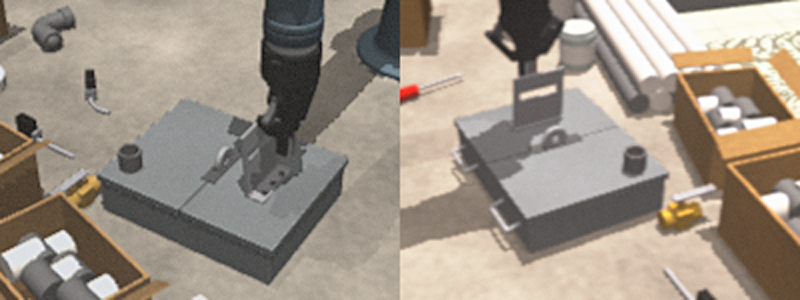

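The closed fingers are behind the upright leaf, on the hinge side. I'll start the push along an arc.

Request:
{"op": "servo_tool", "data": {"commands": [0,0.01,0.004,0,0,0.018,0.008,0,0,0.024,0.011,0,0,0.029,0.012,0,0,0.033,0.013,0]}}

```text
clock: 2.8
tcp_pos: [0.5394, 0.1119, 0.1187]
eef_rot: [-3.141, -0.001, 0.228]
ft_force: [0.2, 1.7, 2.8]
grip_width: 0.0002
```

Request:
{"op": "servo_tool", "data": {"commands": [0,0.005,0.001,0,0,0.01,0.003,0,0,0.015,0.006,0,0,0.02,0.01,0,0,0.024,0.014,0]}}

```text
clock: 3.22
tcp_pos: [0.5445, 0.0884, 0.104]
eef_rot: [3.141, -0.0, 0.228]
ft_force: [1.1, 0.7, 2.3]
grip_width: -0.0
```

```bash
python3 - <<'E'
from h import *
o=st();print(w2b(o["tcp_pos"]))
for n in ["scene","side"]:
    im=imaging.grab_frame(n); cv2.imwrite(f"pics/{n}3.png",im)
a=cv2.imread("pics/scene3.png")[130:280,225:425];b=cv2.imread("pics/side3.png")[110:260,240:440]
cv2.imwrite("pics/m3.png",cv2.resize(np.hstack([a,b]),None,fx=2,fy=2,interpolation=cv2.INTER_CUBIC))
E
```

```text
t 3.22 tcp [0.5445 0.0884 0.104 ] rot [ 1.7996e+02 -2.0000e-02  1.3080e+01] F [1.1 0.7 2.3] w -0.0000 j6 1.39
[-1.69994837e-05  3.89753682e-02  1.04024824e-01]
```

View pics/m3.png

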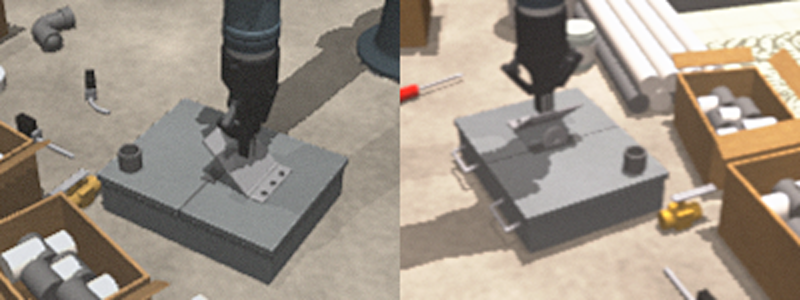

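The leaf is about half down. I'll continue to just short of flat.

Request:
{"op": "servo_tool", "data": {"commands": [0,0.004,0.006,0,0,0.007,0.013,0,0,0.009,0.019,0,0,0.01,0.024,0,0,0.01,0.027,0]}}

```text
clock: 3.73
tcp_pos: [0.5461, 0.079, 0.0762]
eef_rot: [3.141, 0.001, 0.228]
ft_force: [-0.4, -0.8, 1.7]
grip_width: -0.0002
```

Request:
{"op": "servo_tool", "data": {"commands": [0,0,0.001,0,0,0,0.002,0,0,0,0.0025,0,0,0,0.0025,0,0,0,0.0025,0]}}

```text
clock: 4.15
tcp_pos: [0.5463, 0.0797, 0.0748]
eef_rot: [-3.141, 0.0, 0.229]
ft_force: [0.3, -0.6, 0.3]
grip_width: 0.0
```

```bash
python3 - <<'E'
from h import *
o=st();print(w2b(o["tcp_pos"]))
E
```

```text
t 4.15 tcp [0.5463 0.0797 0.0748] rot [-179.98    0.     13.11] F [ 0.3 -0.6  0.3] w 0.0000 j6 1.37
[-0.00025791  0.03009038  0.07477085]
```

Request:
{"op": "servo_tool", "data": {"commands": [0,0,0.0005,0,0,0,0.001,0,0,0,0.001,0,0,0,0.001,0,0,0,0.001,0]}}

```text
clock: 4.57
tcp_pos: [0.5465, 0.0796, 0.074]
eef_rot: [-3.141, -0.0, 0.229]
ft_force: [-0.3, 0.4, 3.3]
grip_width: 0.0
```

Request:
{"op": "servo_tool", "data": {"commands": [0,0,0.0005,0,0,0,0.001,0,0,0,0.001,0,0,0,0.001,0,0,0,0.001,0]}}

```text
clock: 4.98
tcp_pos: [0.5466, 0.0796, 0.074]
eef_rot: [-3.142, -0.001, 0.229]
ft_force: [-3.8, 0.8, 9.9]
grip_width: 0.0001
```

Contact at 10 N with z=74 mm means the leaf is flat. I'll lift and look down on the ring.

Request:
{"op": "servo_tool", "data": {"commands": [0,0,-0.04,0,0,0.03,-0.07,0,0,0.065,-0.07,0,0,0.1,-0.06,0,0,0.1,-0.055,0]}}

```text
clock: 5.4
tcp_pos: [0.5716, -0.0236, 0.1282]
eef_rot: [3.137, -0.003, 0.223]
ft_force: [-0.1, 0.7, 1.1]
grip_width: -0.0
```

Request:
{"op": "servo_tool", "data": {"commands": [0,0,0,0,0,0,0,0,0,0,0,0,0,0,0,0,0,0,0,0]}}

```text
clock: 5.82
tcp_pos: [0.5689, -0.0169, 0.1279]
eef_rot: [3.142, -0.0, 0.23]
ft_force: [0.0, 0.5, 0.7]
grip_width: -0.0003
```

```bash
python3 - <<'E'
from h import *
o=st();print(w2b(o["tcp_pos"]))
c=cal("wrist");im=imaging.grab_frame("wrist");cv2.imwrite("pics/w4.png",im);print(c)
import pickle;pickle.dump(c,open("w4.pkl","wb"))
for p in [(0,0,.1),(-.02,0,.1),(.02,0,.1)]: print(proj("wrist",b2w(*p),c))
im=imaging.grab_frame("scene");cv2.imwrite("pics/scene4.png",im)
im=imaging.grab_frame("side");cv2.imwrite("pics/side4.png",im)
E
```

```text
t 5.82 tcp [ 0.5689 -0.0169  0.1279] rot [180.    -0.    13.18] F [0.  0.5 0.7] w -0.0003 j6 1.20
[-0.000479   -0.06918235  0.12792038]
(array([[309.70691629,   0.        , 319.82250882],
       [  0.        , 309.70691629, 198.64424669],
       [  0.        ,   0.        ,   1.        ]]), array([0.55043773, 0.06053779, 0.26999213]), array([[ 9.74152044e-01,  2.14233900e-01,  7.16354068e-02],
       [ 2.25892903e-01, -9.24484241e-01, -3.07085142e-01],
       [ 4.37757000e-04,  3.15329549e-01, -9.48982130e-01]]))
[321.00171284 118.34066278]
[284.37683505 118.84183091]
[357.59592638 118.57834393]
```

View pics/w4.png

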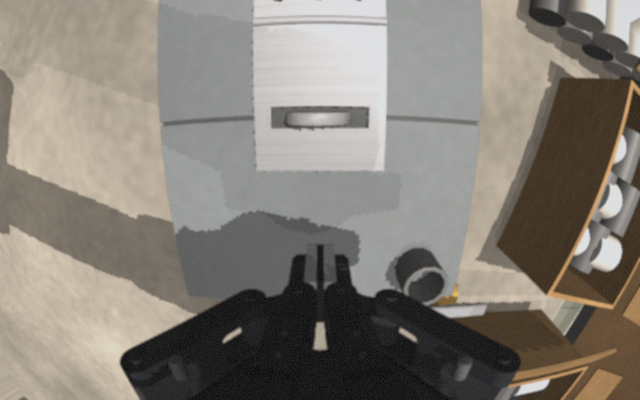

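The leaf is flat, with the ring up through the slot at (318,118). The leaf's free-edge corners are at (257,170) and (384,171). I'll zoom in to measure.

```bash
python3 - <<'E'
from h import *
crop("pics/w4.png","pics/w4c.png",245,85,155,95,5)
E
```

```text
(no output)
```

View pics/w4c.png

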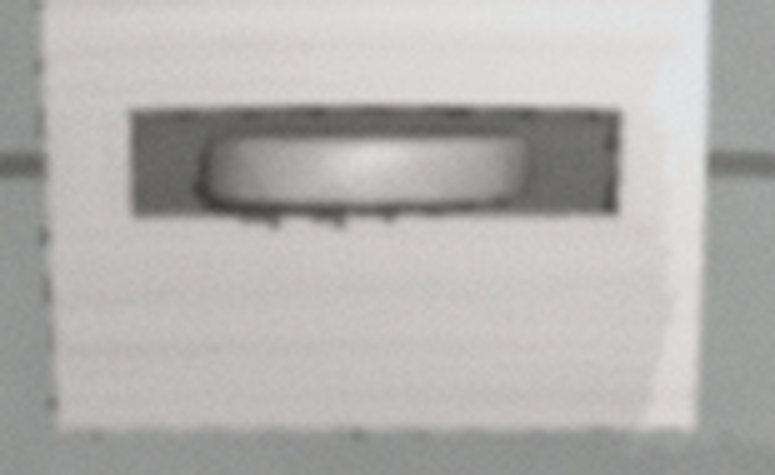

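```bash
python3 - <<'E'
from h import *
import pickle; from scipy.optimize import least_squares
c=pickle.load(open("w4.pkl","rb")); f=lambda u,v:(245+u/5-.4,85+v/5-.4)
obs=[((58,430),(-.042,-.035)),((693,430),(.042,-.035)),((132,110),(-.031,.007)),((620,110),(.031,.007)),((132,214),(-.031,-.007)),((620,214),(.031,-.007))]
W=np.array([unp("wrist",f(*a),.074,c)[:2] for a,_ in obs]); B=np.array([b for _,b in obs])
def res(p):
    cs,s=np.cos(p[2]),np.sin(p[2]); return (W-(p[:2]+B@np.array([[cs,s],[-s,cs]]))).ravel()
r=least_squares(res,[.55,.05,.23]); print(r.x,np.degrees(r.x[2]),np.round(r.fun*1000,1))
cs,s=np.cos(r.x[2]),np.sin(r.x[2])
def tb(p): d=p[:2]-r.x[:2]; return [cs*d[0]+s*d[1],-s*d[0]+cs*d[1]]
for z in (.08,.085,.1): print(z,[np.round(np.array(tb(unp("wrist",f(u,172),z,c)))*1000,1) for u in (205,528)])
E
```

```text
[0.55292347 0.05006598 0.22745522] 13.032223936961065 [ 0.2  0.1 -0.3  0.   0.4 -0.3 -0.2 -0.4 -0.   0.3 -0.1  0.3]
0.08 [array([-20.9,  -1.2]), array([18.6, -1.2])]
0.085 [array([-20.3,  -0.8]), array([18.1, -0.9])]
0.1 [array([-18.7,   0.1]), array([16.6,  0.1])]
```

The box fits at (0.5529, 0.0501) with yaw 13.03°, and the ring sits at box x ≈ -1.15 mm. Next is the pin.

```bash
sed -i 's/^BO=.*/BO=np.array([.5529,.0501]); BY=np.radians(13.03); RX=-.00115/' h.py; python3 - <<'E'
from h import *
to([.54,-.34,.14],0)
E
```

```text
cmd [-1.01800e-01  3.07600e-01 -1.20000e-02  1.31501e+01] dist 0.324
```

Request:
{"op": "servo_tool", "data": {"commands": [-0.0509,0.1538,-0.012,7,-0.0509,0.1538,-0.012,7,-0.0509,0.1538,-0.012,7,-0.0509,0.1538,-0.012,7,-0.0509,0.1538,-0.012,7]}}

```text
clock: 6.38
tcp_pos: [0.5546, -0.186, 0.1407]
eef_rot: [3.137, -0.002, 0.099]
ft_force: [0.7, 0.6, 0.4]
grip_width: 0.0
```

```bash
python3 - <<'E'
from h import *
st();to([.54,-.34,.14],0)
E
```

```text
t 6.38 tcp [ 0.5546 -0.186   0.1407] rot [ 1.7973e+02 -9.0000e-02  5.6900e+00] F [0.7 0.6 0.4] w 0.0000 j6 1.04
cmd [-2.9800e-02  1.5180e-01  7.0000e-04  5.6939e+00] dist 0.155
```

Request:
{"op": "servo_tool", "data": {"commands": [-0.03,0.15,0,6,-0.03,0.15,0,6,-0.03,0.15,0,6,-0.03,0.15,0,6,-0.03,0.15,0,6], "claw": 0.8}}

```text
clock: 6.8
tcp_pos: [0.5399, -0.3372, 0.1397]
eef_rot: [3.138, -0.001, -0.004]
ft_force: [0.7, -0.1, -0.1]
grip_width: 0.0607
```

Request:
{"op": "servo_tool", "data": {"commands": [0,0,0,0,0,0,0,0,0,0,0,0,0,0,0,0,0,0,0,0]}}

```text
clock: 7.22
tcp_pos: [0.5407, -0.3302, 0.14]
eef_rot: [-3.141, 0.0, 0.003]
ft_force: [-0.1, 0.1, -0.3]
grip_width: 0.0685
```

```bash
python3 - <<'E'
from h import *
import pickle
o=st()
c=cal("wrist");im=imaging.grab_frame("wrist");cv2.imwrite("pics/w5.png",im);pickle.dump(c,open("w5.pkl","wb"))
print(c[1])
E
```

```text
t 7.22 tcp [ 0.5407 -0.3302  0.14  ] rot [-179.99    0.      0.19] F [-0.1  0.1 -0.3] w 0.0685 j6 0.92
[ 0.54044893 -0.25062239  0.28200444]
```

View pics/w5.png

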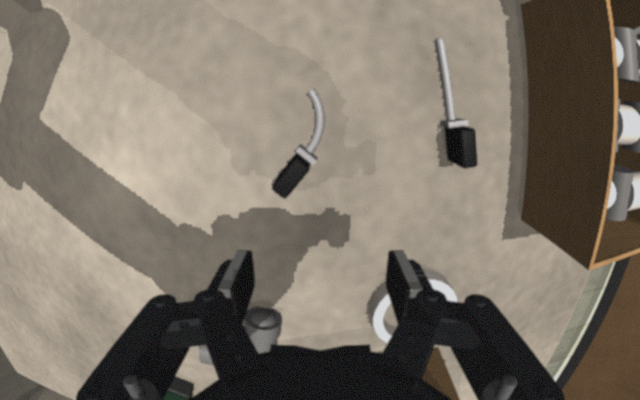

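The bent pin's nose is at (311,92), its shoulder near (307,152) and the end of its grip at (282,190). Its yaw is about -35°. The straight pin is to the right.

```bash
python3 - <<'E'
from h import *
crop("pics/w5.png","pics/w5c.png",262,80,80,125,5)
E
```

```text
(no output)
```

View pics/w5c.png

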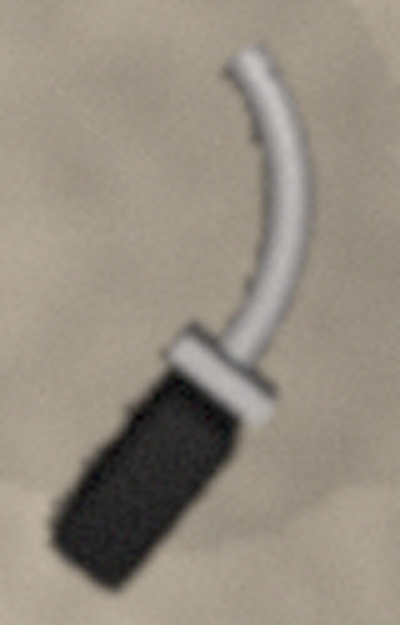

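```bash
python3 - <<'E'
from h import *
import pickle; from scipy.optimize import least_squares
c=pickle.load(open("w5.pkl","rb")); f=lambda u,v:(262+u/5-.4,80+v/5-.4)
arc=[(268,95),(283,130),(291,175),(290,220),(277,275),(258,322)]
A=np.array([unp("wrist",f(*a),.005,c)[:2] for a in arc]); N=unp("wrist",f(246,56),.004,c)[:2]
pl=[((195,330),(.035,0)),((275,393),(.055,0)),((168,357),(.035,-.005)),((250,425),(.055,-.005))]
PW=np.array([unp("wrist",f(*a),.020,c)[:2] for a,_ in pl]); PB=np.array([b for _,b in pl])
def res(p):
    cs,s=np.cos(p[2]),np.sin(p[2]); M=np.array([[cs,s],[-s,cs]])
    r1=np.linalg.norm(A-p[:2],axis=1)-.045
    return np.r_[r1,(N-(p[:2]+np.array([.0116,.0435])@M)),(PW-(p[:2]+PB@M)).ravel()]
r=least_squares(res,[.5,-.26,-.6]); print(r.x,np.degrees(r.x[2]),np.round(r.fun*1000,1))
p=r.x
cs,s=np.cos(p[2]),np.sin(p[2]);g=p[:2]+np.array([cs*.045+s*.024,s*.045-cs*.024]);print("grip",g)
for z in (.04,.046):
  print([np.round(unp("wrist",f(*q),z,c)[:2],4) for q in [(55,540),(115,590)]])
q=p[:2]+np.array([cs*.045+s*.04,s*.045-cs*.04]);print("back mid",q)
to([g[0],g[1],.09],np.degrees(p[2]))
im=cv2.imread("pics/w5.png")
def w(x,y,z): return [p[0]+cs*x-s*y,p[1]+s*x+cs*y,z]
for z in(.04,.046):
  print(z,[np.round((proj("wrist",w(*k,z),c)-[262-.4,80-.4])*5) for k in [(.037,-.04),(.053,-.04),(.053,-.005)]])
E
```

```text
[ 0.49560389 -0.26781249 -0.69160514] -39.62605537767418 [-0.4 -0.   0.  -0.1 -0.2  0.3  0.3 -1.2  1.6  0.1 -0.2  1.9  0.1 -0.7
 -1.3  0.1]
grip [ 0.51495735 -0.31499769]
[array([ 0.5018, -0.3215]), array([ 0.5115, -0.3301])]
[array([ 0.5028, -0.3197]), array([ 0.5122, -0.3281])]
back mid [ 0.50475296 -0.32732126]
cmd [-2.57000e-02 -1.55000e-02  5.00000e-02  3.98039e+01] dist 0.058
0.04 [array([ 36., 544.]), array([112., 603.]), array([245., 444.])]
0.046 [array([ 30., 555.]), array([108., 615.]), array([244., 452.])]
```

Request:
{"op": "servo_tool", "data": {"commands": [-0.0257,-0.0155,0.02,7,-0.0257,-0.0155,0.03,14,-0.0257,-0.0155,0.04,21,-0.0257,-0.0155,0.05,28,-0.0257,-0.0155,0.05,35]}}

```text
clock: 7.68
tcp_pos: [0.5133, -0.3144, 0.0876]
eef_rot: [-3.141, 0.004, -0.615]
ft_force: [-0.5, -0.4, -0.3]
grip_width: 0.0685
```

Request:
{"op": "servo_tool", "data": {"commands": [0,0,0,4.8,0,0,0,4.8,0,0,0,4.8,0,0,0,4.8,0,0,0,4.8], "claw": 0.7}}

```text
clock: 8.1
tcp_pos: [0.5149, -0.3161, 0.09]
eef_rot: [3.142, -0.001, -0.692]
ft_force: [-1.1, -0.2, -1.1]
grip_width: 0.0598
```

```bash
python3 - <<'E'
from h import *
import pickle
o=st(); to([.51496,-.3150,.007],-39.6)
c=cal("wrist");im=imaging.grab_frame("wrist");cv2.imwrite("pics/w6.png",im);pickle.dump(c,open("w6.pkl","wb"))
crop("pics/w6.png","pics/w6c.png",240,90,160,200,3)
E
```

```text
t 8.10 tcp [ 0.5149 -0.3161  0.09  ] rot [ 1.800e+02 -3.000e-02 -3.963e+01] F [-1.1 -0.2 -1.1] w 0.0598 j6 1.61
cmd [-0.0006 -0.0009  0.083  -0.0262] dist 0.083
```

View pics/w6c.png

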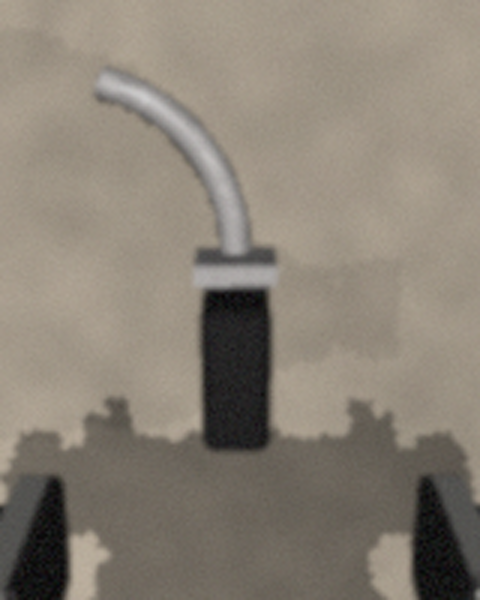

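The pin is well aligned between the fingers. I'll refit it from this closer view.

```bash
python3 - <<'E'
from h import *
import pickle; from scipy.optimize import least_squares
c=pickle.load(open("w6.pkl","rb")); f=lambda u,v:(240+u/3-.33,90+v/3-.33)
arc=[(130,86),(160,106),(190,136),(212,170),(228,210),(234,240)]
A=np.array([unp("wrist",f(*a),.005,c)[:2] for a in arc]); N=unp("wrist",f(102,83),.004,c)[:2]
pts=[((194,265),(.035,0),.02),((277,265),(.055,0),.02),((194,287),(.035,-.005),.02),((279,287),(.055,-.005),.02)]
gr=[((205,447),(.037,-.04),.040),((269,447),(.053,-.04),.040)]
P3=pts+gr
PW=np.array([unp("wrist",f(*a),z,c)[:2] for a,_,z in P3]); PB=np.array([b for _,b,z in P3])
def res(p):
    cs,s=np.cos(p[2]),np.sin(p[2]); M=np.array([[cs,s],[-s,cs]])
    r1=np.linalg.norm(A-p[:2],axis=1)-.045
    return np.r_[r1,(N-(p[:2]+np.array([.0116,.0435])@M)),(PW-(p[:2]+PB@M)).ravel()]
r=least_squares(res,[.5,-.26,-.6]); print(r.x,np.degrees(r.x[2]),np.round(r.fun*1000,1))
p=r.x;cs,s=np.cos(p[2]),np.sin(p[2]);g=p[:2]+np.array([cs*.045+s*.024,s*.045-cs*.024]);print("grip",g)
to([g[0],g[1],.007],np.degrees(p[2]))
E
```

```text
[ 0.49587108 -0.26800044 -0.68389894] -39.18452290385479 [ 0.7  0.1 -0.5 -0.8 -0.7 -0.3  0.  -1.8  0.  -0.4 -0.4 -0.3 -0.3 -0.6
 -0.3 -0.9  1.8  1.1  0.7  1.8]
grip [ 0.51558758 -0.3150351 ]
cmd [-2.000e-04 -1.300e-03  8.300e-02 -4.627e-01] dist 0.083
```

Request:
{"op": "servo_tool", "data": {"commands": [0,-0.0013,0.015,0,0,-0.0013,0.03,0,0,-0.0013,0.045,0,0,-0.0013,0.06,0,0,-0.0013,0.07,-0.4]}}

```text
clock: 8.57
tcp_pos: [0.5149, -0.3147, 0.0184]
eef_rot: [3.141, 0.001, -0.685]
ft_force: [-0.6, 0.5, -0.6]
grip_width: 0.0595
```

Request:
{"op": "servo_tool", "data": {"commands": [0,0,0.004,0,0,0,0.008,0,0,0,0.012,0,0,0,0.012,0,0,0,0.012,0]}}

```text
clock: 8.98
tcp_pos: [0.5158, -0.3154, 0.0082]
eef_rot: [3.142, -0.001, -0.686]
ft_force: [0.1, 0.8, -0.3]
grip_width: 0.0596
```

Request:
{"op": "servo_tool", "data": {"commands": [0,0,0,0,0,0,0,0,0,0,0,0,0,0,0,0,0,0,0,0], "claw": 0, "newtons": 60}}

```text
clock: 9.4
tcp_pos: [0.5158, -0.3154, 0.0083]
eef_rot: [3.141, -0.001, -0.686]
ft_force: [-0.6, 0.5, 2.8]
grip_width: 0.0152
```

Request:
{"op": "servo_tool", "data": {"commands": [0,0,0,0,0,0,0,0,0,0,0,0,0,0,0,0,0,0,0,0]}}

```text
clock: 9.82
tcp_pos: [0.5158, -0.3154, 0.0084]
eef_rot: [3.142, -0.001, -0.686]
ft_force: [-0.7, 0.5, 5.4]
grip_width: 0.0154
```

```bash
python3 - <<'E'
from h import *
st()
E
```

```text
t 9.82 tcp [ 0.5158 -0.3154  0.0084] rot [ 1.800e+02 -5.000e-02 -3.931e+01] F [-0.7  0.5  5.4] w 0.0154 j6 1.60
```

Gripped at 15.4 mm. I'll lift now, and work out the approach pose.

Request:
{"op": "servo_tool", "data": {"commands": [0,0,-0.02,0,0,0,-0.05,0,0,0,-0.08,0,0,0,-0.12,0,0,0,-0.13,0]}}

```text
clock: 10.23
tcp_pos: [0.5178, -0.3168, 0.1434]
eef_rot: [-3.141, -0.008, -0.686]
ft_force: [0.2, 0.0, -0.4]
grip_width: 0.015
```

```bash
cat >> h.py <<'E'
OFF=np.array([-.045,.0242])  # pin origin from TCP, pin axes
def rot(a): a=np.radians(a); return np.array([[np.cos(a),-np.sin(a)],[np.sin(a),np.cos(a)]])
def pose(phi,ox=None,oy=-.004):
    "world tcp xy,yaw for pin rotated phi deg from home about O"
    ox=RX-.0448 if ox is None else ox
    b=np.array([ox,oy])-rot(phi)@OFF
    return b2w(b[0],b[1],0)[:2],np.degrees(BY)+phi
def pinorigin(o=None):
    o=o or arm.observe(); y=np.degrees(o["eef_rot"][2]); w=o["tcp_pos"][:2]+rot(y)@OFF; b=w2b([*w,0])
    print("O in box mm",np.round(b[:2]*1000,2),"rel target",np.round((b[:2]-[RX-.0448,-.004])*1000,2),"phi %.2f"%(y-np.degrees(BY)))
E
python3 - <<'E'
from h import *
o=st();p,y=pose(-89);print(p,y);to([*p,.14],y)
import pickle
c=cal("wrist");im=imaging.grab_frame("wrist");cv2.imwrite("pics/w7.png",im);pickle.dump((c,o),open("w7.pkl","wb"))
E
```

```text
t 10.23 tcp [ 0.5178 -0.3168  0.1434] rot [-179.99   -0.44  -39.31] F [ 0.2  0.  -0.4] w 0.0150 j6 1.60
[ 0.49646622 -0.01368136] -75.97
cmd [-2.08500e-01 -2.21100e-01  3.40000e-03  3.66608e+01] dist 0.304
```

View pics/w7.png

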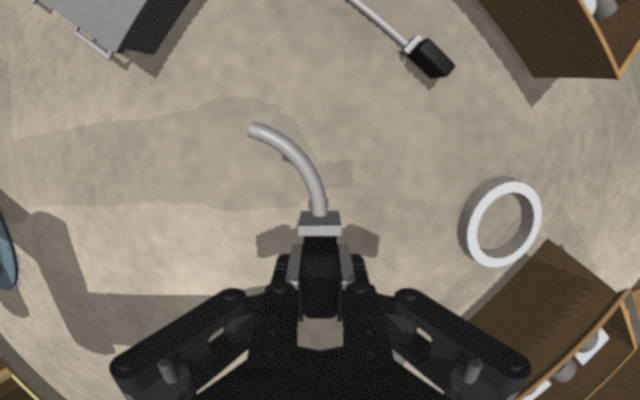

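The pin is held upright and square, nose at (251,128). I'll travel to the approach pose at height.

Request:
{"op": "servo_tool", "data": {"commands": [-0.021,-0.022,0,4,-0.049,-0.052,0,10,-0.077,-0.082,0,15,-0.105,-0.11,0,20,-0.125,-0.13,0,24]}}

```text
clock: 10.7
tcp_pos: [0.4988, -0.1319, 0.1355]
eef_rot: [3.139, 0.004, -1.108]
ft_force: [-0.3, 0.9, -0.8]
grip_width: 0.0153
```

```bash
python3 - <<'E'
from h import *
o=st();p,y=pose(-89);to([*p,.13],y)
E
```

```text
t 10.70 tcp [ 0.4988 -0.1319  0.1355] rot [179.87   0.23 -63.48] F [-0.3  0.9 -0.8] w 0.0153 j6 2.30
cmd [-1.06800e-01 -5.07000e-02  5.50000e-03  1.24945e+01] dist 0.118
```

Request:
{"op": "servo_tool", "data": {"commands": [-0.027,-0.013,0,3,-0.054,-0.026,0,6,-0.08,-0.038,0,9,-0.1,-0.047,0,12,-0.107,-0.051,0,12.5]}}

```text
clock: 11.12
tcp_pos: [0.4965, -0.0138, 0.1358]
eef_rot: [3.138, 0.003, -1.321]
ft_force: [-0.3, -0.3, -2.0]
grip_width: 0.0153
```

Request:
{"op": "servo_tool", "data": {"commands": [0,0,0,0,0,0,0,0,0,0,0,0,0,0,0,0,0,0,0,0]}}

```text
clock: 11.53
tcp_pos: [0.4988, -0.018, 0.1377]
eef_rot: [3.142, -0.0, -1.325]
ft_force: [-0.2, -0.3, -1.9]
grip_width: 0.0151
```

```bash
python3 - <<'E'
from h import *
import pickle
o=st();pinorigin(o);p,y=pose(-89);to([*p,.1],y)
c=cal("wrist");im=imaging.grab_frame("wrist");cv2.imwrite("pics/w8.png",im);pickle.dump((c,o),open("w8.pkl","wb"))
crop("pics/w8.png","pics/w8c.png",210,60,190,190,4)
E
```

```text
t 11.53 tcp [ 0.4988 -0.018   0.1377] rot [ 1.80e+02 -2.00e-02 -7.59e+01] F [-0.2 -0.3 -1.9] w 0.0151 j6 2.73
O in box mm [-44.69  -8.69] rel target [ 1.26 -4.69] phi -88.93
cmd [-0.0047  0.0012  0.0377  0.0726] dist 0.038
```

View pics/w8.png

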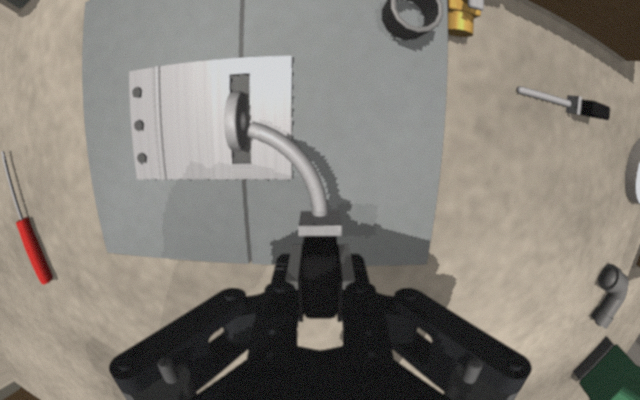

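View pics/w8c.png

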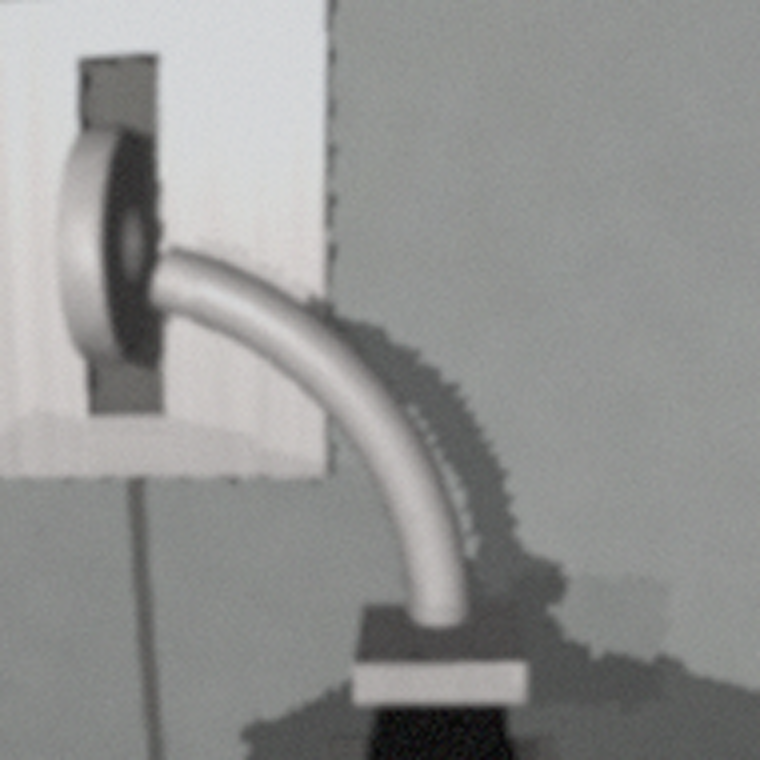

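The nose is beside the ring's front face. I'll overlay the predicted pin and box outlines to check them against the picture.

```bash
cat > ov.py <<'E'
from h import *
import pickle
def overlay(pk,png,out,x0,y0,w,h,s,zd=.0084,extra=None):
    c,o=pickle.load(open(pk,"rb")); im=cv2.imread(png)[y0:y0+h,x0:x0+w]; im=cv2.resize(im,None,fx=s,fy=s,interpolation=cv2.INTER_CUBIC)
    def dr(P,col):
        q=np.array([(proj("wrist",p,c)-[x0,y0])*s+.4*s for p in P]); cv2.polylines(im,[np.round(q*8).astype(np.int32)],False,col,1,cv2.LINE_AA,3)
    y=np.degrees(o["eef_rot"][2]); O=o["tcp_pos"][:2]+rot(y)@OFF; zu=o["tcp_pos"][2]-zd
    def pw(x,yy,z): return [*(O+rot(y)@np.array([x,yy])),zu+z]
    for r in(.041,.045,.049): dr([pw(r*np.cos(a),r*np.sin(a),.004) for a in np.radians(np.linspace(0,75,30))],(0,0,255))
    dr([pw(r*np.cos(np.radians(75)),r*np.sin(np.radians(75)),.004) for r in(.041,.049)],(0,0,255))
    dr([pw(*k,.02) for k in[(.035,0),(.055,0),(.055,-.005),(.035,-.005),(.035,0)]],(255,0,0))
    dr([b2w(*k,.074) for k in[(-.042,.062),(-.042,-.035),(.042,-.035),(.042,.062)]],(0,255,0))
    dr([b2w(*k,.074) for k in[(-.031,.007),(-.031,-.007),(.031,-.007),(.031,.007),(-.031,.007)]],(0,255,0))
    for yy in(-.004,.004): dr([b2w(RX+.02*np.cos(a),yy,.08+.02*np.sin(a)) for a in np.linspace(-.3,3.44,40)],(0,255,255))
    dr([b2w(RX+.006*np.cos(a),-.004,.08+.006*np.sin(a)) for a in np.linspace(0,6.3,40)],(255,0,255))
    cv2.imwrite(out,im)
E
python3 - <<'E'
from ov import *
overlay("w8.pkl","pics/w8.png","pics/w8o.png",210,60,190,145,4)
E
```

```text
(no output)
```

View pics/w8o.png

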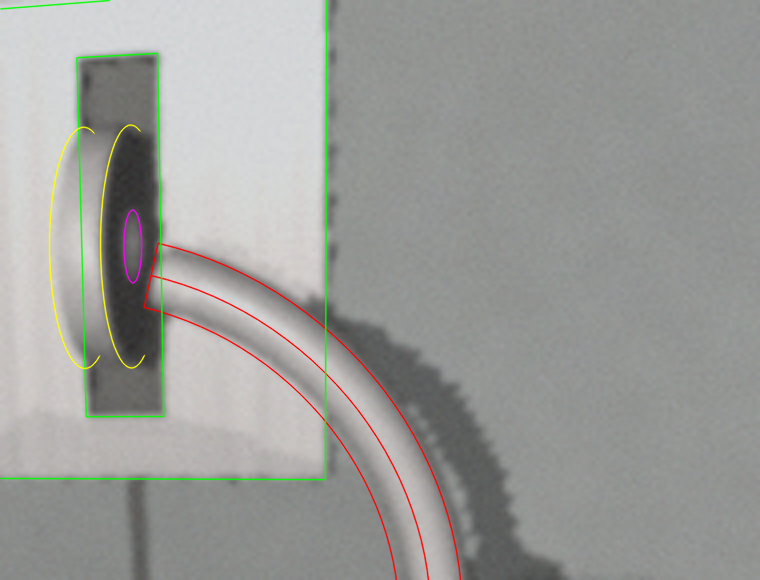

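The overlays agree with the picture to about 0.5 mm. I'll descend to insertion height, staying back from the ring.

Request:
{"op": "servo_tool", "data": {"commands": [-0.001,0.001,0.015,0,-0.001,0.001,0.03,0,-0.001,0.001,0.042,0,-0.001,0.001,0.05,0,-0.001,0.001,0.0526,0]}}

```text
clock: 12.0
tcp_pos: [0.4965, -0.0165, 0.0839]
eef_rot: [3.139, 0.001, -1.324]
ft_force: [0.0, 0.2, -1.6]
grip_width: 0.0152
```

Request:
{"op": "servo_tool", "data": {"commands": [0,0,0,0,0,0,0,0,0,0,0,0,0,0,0,0,0,0,0,0]}}

```text
clock: 12.42
tcp_pos: [0.498, -0.0162, 0.0858]
eef_rot: [-3.14, -0.001, -1.323]
ft_force: [-0.4, -0.0, -1.6]
grip_width: 0.015
```

```bash
python3 - <<'E'
from ov import *
o=st();pinorigin(o);p,y=pose(-89);to([*p,.0848],y)
c=cal("wrist");im=imaging.grab_frame("wrist");cv2.imwrite("pics/w9.png",im);pickle.dump((c,o),open("w9.pkl","wb"))
overlay("w9.pkl","pics/w9.png","pics/w9o.png",210,60,190,145,4)
im=imaging.grab_frame("side");cv2.imwrite("pics/side9.png",im)
crop("pics/side9.png","pics/side9c.png",265,140,110,80,7)
E
```

```text
t 12.42 tcp [ 0.498  -0.0162  0.0858] rot [-1.7993e+02 -3.0000e-02 -7.5810e+01] F [-0.4 -0.  -1.6] w 0.0150 j6 2.73
O in box mm [-45.15  -6.78] rel target [ 0.8  -2.78] phi -88.84
cmd [-0.0029  0.0009  0.001   0.1606] dist 0.003
```

View pics/w9o.png

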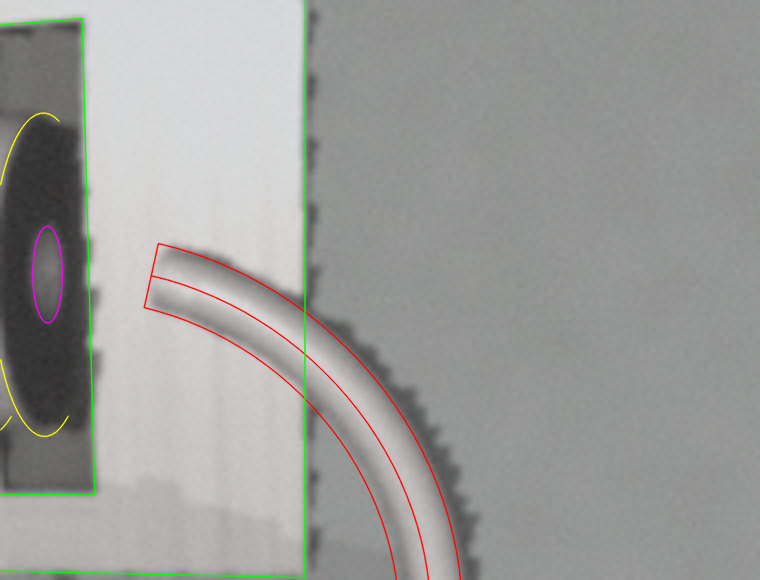

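View pics/side9c.png

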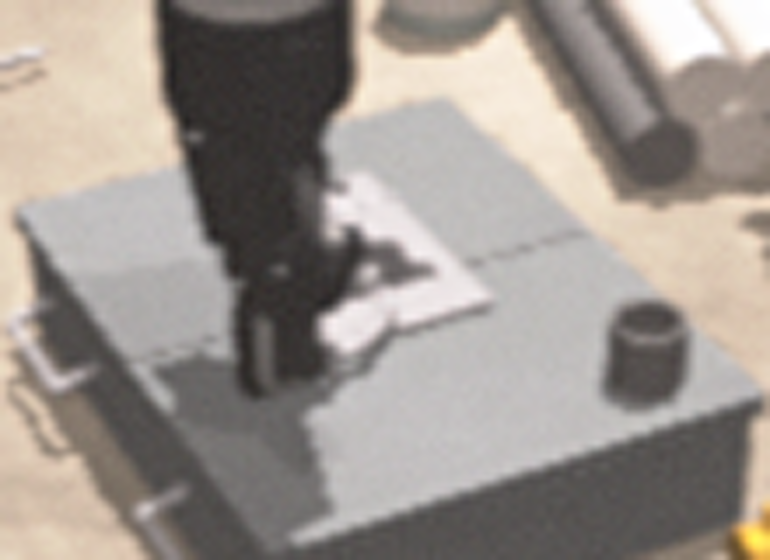

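Request:
{"op": "servo_tool", "data": {"commands": [-0.0015,0.0005,0.0005,0,-0.0025,0.0009,0.001,0,-0.0025,0.0009,0.001,0,-0.0025,0.0009,0.001,0,-0.0025,0.0009,0.001,0]}}

```text
clock: 12.93
tcp_pos: [0.4959, -0.0139, 0.0841]
eef_rot: [3.141, -0.0, -1.323]
ft_force: [-1.0, 0.6, -0.9]
grip_width: 0.0149
```

```bash
python3 - <<'E'
from h import *
o=st();pinorigin(o);p,y=pose(-89);to([*p,.0846],y)
for n in (4,3):
  print([ [round(v,4) for v in (lambda s:(s[0],-s[1],0,-d))((np.eye(2)-rot(d))@OFF)] for d in np.arange(1,6)*n])
E
```

```text
t 12.93 tcp [ 0.4959 -0.0139  0.0841] rot [179.99  -0.   -75.81] F [-1.   0.6 -0.9] w 0.0149 j6 2.74
O in box mm [-46.68  -4.03] rel target [-0.73 -0.03] phi -88.84
cmd [-1.000e-04 -6.000e-04 -5.000e-04  1.645e-01] dist 0.001
[[np.float64(0.0016), np.float64(-0.0032), 0, np.int64(-4)], [np.float64(0.0029), np.float64(-0.0065), 0, np.int64(-8)], [np.float64(0.004), np.float64(-0.0099), 0, np.int64(-12)], [np.float64(0.0049), np.float64(-0.0133), 0, np.int64(-16)], [np.float64(0.0056), np.float64(-0.0169), 0, np.int64(-20)]]
[[np.float64(0.0012), np.float64(-0.0024), 0, np.int64(-3)], [np.float64(0.0023), np.float64(-0.0048), 0, np.int64(-6)], [np.float64(0.0032), np.float64(-0.0073), 0, np.int64(-9)], [np.float64(0.004), np.float64(-0.0099), 0, np.int64(-12)], [np.float64(0.0047), np.float64(-0.0125), 0, np.int64(-15)]]
```

Now the first 15° of the arc, which brings the nose to the hole's mouth.

Request:
{"op": "servo_tool", "data": {"commands": [0.0012,-0.003,-0.0004,-3,0.0023,-0.0054,-0.0004,-6,0.0032,-0.0079,-0.0004,-9,0.004,-0.0105,-0.0004,-12,0.0047,-0.0131,-0.0004,-15]}}

```text
clock: 13.35
tcp_pos: [0.51, -0.0154, 0.0846]
eef_rot: [3.142, -0.0, -1.059]
ft_force: [0.4, -0.1, -0.7]
grip_width: 0.0155
```

```bash
python3 - <<'E'
from ov import *
o=st();pinorigin(o)
c=cal("wrist");im=imaging.grab_frame("wrist");cv2.imwrite("pics/w10.png",im);pickle.dump((c,o),open("w10.pkl","wb"))
overlay("w10.pkl","pics/w10.png","pics/w10o.png",200,60,190,145,4)
E
```

```text
t 13.35 tcp [ 0.51   -0.0154  0.0846] rot [180.    -0.   -60.67] F [ 0.4 -0.1 -0.7] w 0.0155 j6 2.48
O in box mm [-46.    -4.13] rel target [-0.05 -0.13] phi -73.70
```

View pics/w10o.png

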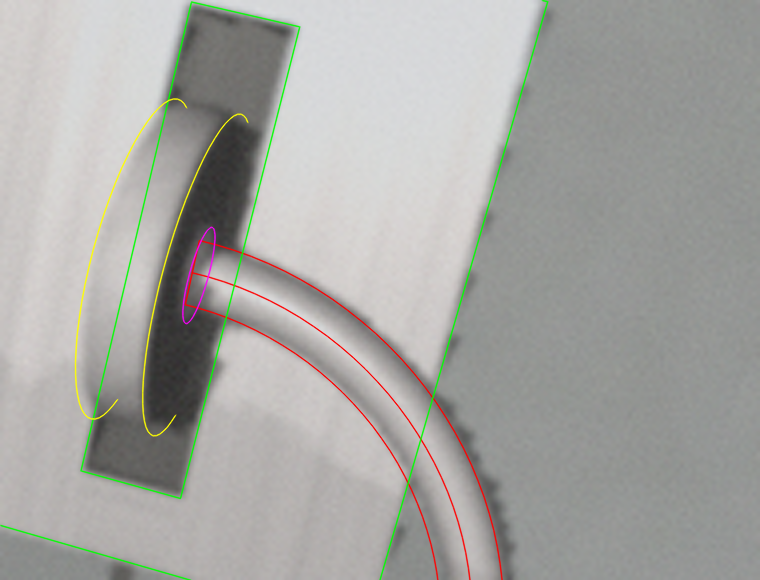

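The nose is centred at the hole's mouth and there is no contact force. I'll thread it in slowly.

Request:
{"op": "servo_tool", "data": {"commands": [0.0008,-0.0016,0,-2,0.0016,-0.0032,0,-4,0.0023,-0.0048,0,-6,0.0029,-0.0065,0,-8,0.0035,-0.0082,0,-10]}}

```text
clock: 13.82
tcp_pos: [0.5186, -0.0144, 0.0845]
eef_rot: [3.141, 0.0, -0.886]
ft_force: [0.4, -1.1, -1.7]
grip_width: 0.0153
```

```bash
python3 - <<'E'
from h import *
o=st();pinorigin(o)
E
```

```text
t 13.82 tcp [ 0.5186 -0.0144  0.0845] rot [179.99   0.   -50.78] F [ 0.4 -1.1 -1.7] w 0.0153 j6 2.31
O in box mm [-46.05  -4.04] rel target [-0.1  -0.04] phi -63.81
```

Request:
{"op": "servo_tool", "data": {"commands": [0.0012,-0.0024,0,-3,0.0023,-0.0048,0,-6,0.0032,-0.0073,0,-9,0.004,-0.0099,0,-12,0.0047,-0.0125,0,-15]}}

```text
clock: 14.23
tcp_pos: [0.5314, -0.0101, 0.0845]
eef_rot: [3.141, 0.0, -0.624]
ft_force: [-0.1, -0.6, -1.7]
grip_width: 0.0152
```

```bash
python3 - <<'E'
from h import *
o=st();pinorigin(o)
E
```

```text
t 14.23 tcp [ 0.5314 -0.0101  0.0845] rot [179.99   0.   -35.73] F [-0.1 -0.6 -1.7] w 0.0152 j6 2.06
O in box mm [-46.01  -4.02] rel target [-0.06 -0.02] phi -48.76
```

Request:
{"op": "servo_tool", "data": {"commands": [0.0012,-0.0024,0,-3,0.0023,-0.0048,0,-6,0.0032,-0.0073,0,-9,0.004,-0.0099,0,-12,0.0047,-0.0125,0,-15]}}

```text
clock: 14.65
tcp_pos: [0.5425, -0.0027, 0.0845]
eef_rot: [3.141, 0.0, -0.362]
ft_force: [-0.1, -0.1, -1.6]
grip_width: 0.0153
```

```bash
python3 - <<'E'
from h import *
o=st();pinorigin(o)
E
```

```text
t 14.65 tcp [ 0.5425 -0.0027  0.0845] rot [179.99   0.   -20.73] F [-0.1 -0.1 -1.6] w 0.0153 j6 1.81
O in box mm [-45.97  -3.98] rel target [-0.02  0.02] phi -33.76
```

Request:
{"op": "servo_tool", "data": {"commands": [0.0012,-0.0024,0,-3,0.0023,-0.0048,0,-6,0.0032,-0.0073,0,-9,0.004,-0.0099,0,-12,0.0047,-0.0125,0,-15]}}

```text
clock: 15.07
tcp_pos: [0.5513, 0.0073, 0.0845]
eef_rot: [3.141, 0.0, -0.1]
ft_force: [-0.3, -0.7, -1.6]
grip_width: 0.0152
```

Request:
{"op": "servo_tool", "data": {"commands": [0.0008,-0.0016,0,-2,0.0016,-0.0032,0,-4,0.0023,-0.0048,0,-6,0.0029,-0.0065,0,-8,0.0035,-0.0082,0,-10]}}

```text
clock: 15.48
tcp_pos: [0.5556, 0.0151, 0.0845]
eef_rot: [3.141, 0.0, 0.074]
ft_force: [0.6, 0.3, -2.3]
grip_width: 0.0154
```

```bash
python3 - <<'E'
from ov import *
o=st();pinorigin(o)
c=cal("wrist");im=imaging.grab_frame("wrist");cv2.imwrite("pics/w11.png",im);pickle.dump((c,o),open("w11.pkl","wb"))
overlay("w11.pkl","pics/w11.png","pics/w11o.png",230,80,180,140,4.4)
E
```

```text
t 15.48 tcp [0.5556 0.0151 0.0845] rot [1.7999e+02 1.0000e-02 4.2200e+00] F [ 0.6  0.3 -2.3] w 0.0154 j6 1.41
O in box mm [-46.03  -3.87] rel target [-0.08  0.13] phi -8.81
```

View pics/w11o.png

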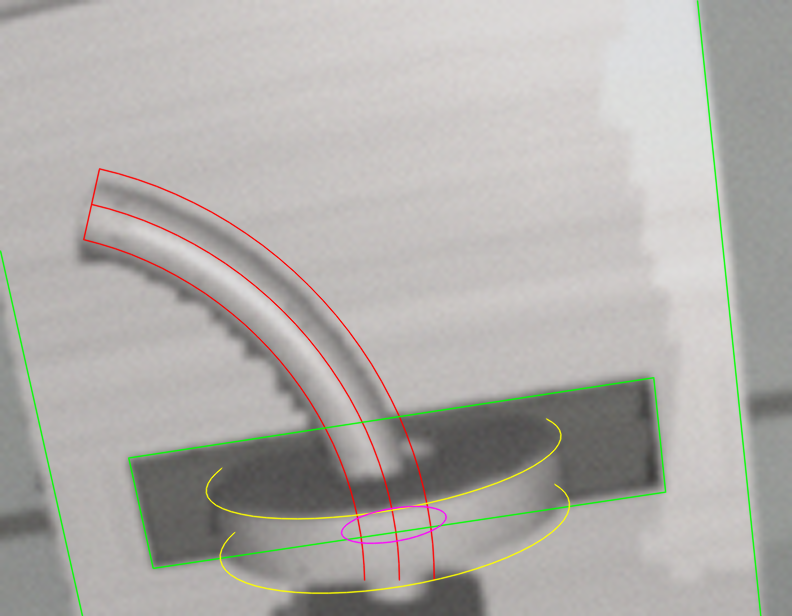

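The bar is through the ring, with about 9° left to go. I'll close the gap in small steps.

Request:
{"op": "servo_tool", "data": {"commands": [0.0004,-0.0008,0,-1,0.0008,-0.0016,0,-2,0.0012,-0.0024,0,-3,0.0016,-0.0032,0,-4,0.002,-0.004,0,-5]}}

```text
clock: 15.95
tcp_pos: [0.5573, 0.0193, 0.0845]
eef_rot: [3.141, 0.0, 0.162]
ft_force: [-0.5, -0.6, -0.5]
grip_width: 0.0151
```

Request:
{"op": "servo_tool", "data": {"commands": [0.0002,-0.0004,0,-0.5,0.0004,-0.0008,0,-1,0.0006,-0.0012,0,-1.5,0.0008,-0.0016,0,-2,0.001,-0.002,0,-2.5]}}

```text
clock: 16.37
tcp_pos: [0.558, 0.0214, 0.0846]
eef_rot: [3.141, 0.0, 0.205]
ft_force: [0.2, 0.4, -0.7]
grip_width: 0.0154
```

```bash
python3 - <<'E'
from h import *
o=st();pinorigin(o);print(o["ft_torque"])
E
```

```text
t 16.37 tcp [0.558  0.0214 0.0846] rot [179.99   0.    11.74] F [ 0.2  0.4 -0.7] w 0.0154 j6 1.29
O in box mm [-45.97  -3.92] rel target [-0.02  0.08] phi -1.29
[-0.01599976  0.02601902 -0.01213299]
```

Request:
{"op": "servo_tool", "data": {"commands": [0.0002,-0.0004,0.0004,-0.5,0.0004,-0.0008,0.0008,-1,0.0004,-0.001,0.0012,-1.3,0.0004,-0.001,0.0014,-1.3,0.0004,-0.001,0.0014,-1.3]}}

```text
clock: 16.78
tcp_pos: [0.5581, 0.0225, 0.0831]
eef_rot: [3.142, 0.0, 0.227]
ft_force: [0.4, 0.4, -1.4]
grip_width: 0.015
```

Request:
{"op": "servo_tool", "data": {"commands": [0,-0.0002,0,0,0,-0.0004,0,0,0,-0.0006,0,0,0,-0.0006,0,0,0,-0.0006,0,0]}}

```text
clock: 17.2
tcp_pos: [0.558, 0.023, 0.0832]
eef_rot: [3.141, -0.0, 0.227]
ft_force: [1.0, 0.6, -0.8]
grip_width: 0.015
```

```bash
python3 - <<'E'
from h import *
o=st();pinorigin(o);print(o["ft_torque"])
E
```

```text
t 17.20 tcp [0.558  0.023  0.0832] rot [179.99  -0.    12.99] F [ 1.   0.6 -0.8] w 0.0150 j6 1.27
O in box mm [-46.09  -3.31] rel target [-0.14  0.69] phi -0.04
[ 0.02430303  0.01321542 -0.01326471]
```

Not in contact yet, so I'll keep going in small steps.

Request:
{"op": "servo_tool", "data": {"commands": [0,-0.0002,0,0,0,-0.0004,0,0,0,-0.0006,0,0,0,-0.0006,0,0,0,-0.0006,0,0]}}

```text
clock: 17.62
tcp_pos: [0.558, 0.0232, 0.0832]
eef_rot: [3.141, 0.0, 0.226]
ft_force: [0.9, -2.1, -2.3]
grip_width: 0.0153
```

Request:
{"op": "servo_tool", "data": {"commands": [0,-0.0002,0,0,0,-0.0004,0,0,0,-0.0006,0,0,0,-0.0006,0,0,0,-0.0006,0,0]}}

```text
clock: 18.03
tcp_pos: [0.558, 0.0233, 0.0833]
eef_rot: [3.14, 0.0, 0.226]
ft_force: [0.1, -5.1, -1.0]
grip_width: 0.0154
```

Contact, at 5 N. I'll press a little more firmly, then check.

Request:
{"op": "servo_tool", "data": {"commands": [0,-0.0003,0,0,0,-0.0006,0,0,0,-0.0009,0,0,0,-0.0009,0,0,0,-0.0009,0,0]}}

```text
clock: 18.45
tcp_pos: [0.558, 0.0233, 0.0833]
eef_rot: [3.138, 0.0, 0.226]
ft_force: [1.1, -8.2, -1.7]
grip_width: 0.0154
```

Request:
{"op": "servo_tool", "data": {"commands": [0,-0.0003,0,0,0,-0.0006,0,0,0,-0.0009,0,0,0,-0.0009,0,0,0,-0.0009,0,0]}}

```text
clock: 18.87
tcp_pos: [0.558, 0.0233, 0.0834]
eef_rot: [3.136, 0.0, 0.225]
ft_force: [0.6, -9.0, -2.1]
grip_width: 0.0152
```

```bash
python3 - <<'E'
from ov import *
o=st();pinorigin(o);print(o["ft_torque"])
c=cal("wrist");im=imaging.grab_frame("wrist");cv2.imwrite("pics/w12.png",im);pickle.dump((c,o),open("w12.pkl","wb"))
crop("pics/w12.png","pics/w12o.png",230,100,180,140,4.4)
E
```

```text
t 18.87 tcp [0.558  0.0233 0.0834] rot [1.7967e+02 2.0000e-02 1.2900e+01] F [ 0.6 -9.  -2.1] w 0.0152 j6 1.28
O in box mm [-46.04  -2.95] rel target [-0.09  1.05] phi -0.13
[-1.95038988 -0.2262592   0.04544726]
```

View pics/w12o.png

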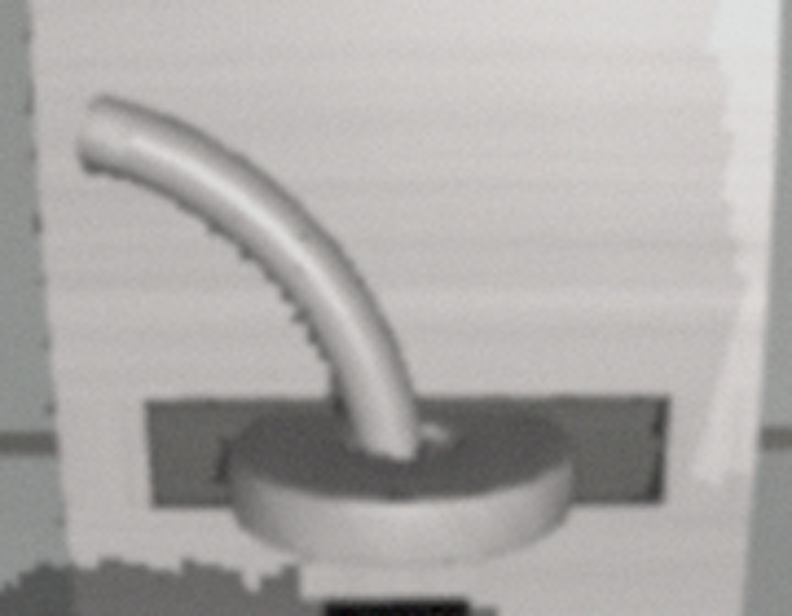

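The motion has stalled with a steady 9 N, so the shoulder is bearing on the ring. I'll ease the load, lower the last fraction of a millimetre onto the leaf, and open.

Request:
{"op": "servo_tool", "data": {"commands": [0,0.0005,0,0,0,0.001,0,0,0,0.0015,0.0003,0,0,0.0018,0.0006,0,0,0.0018,0.001,0]}}

```text
clock: 19.33
tcp_pos: [0.5582, 0.0233, 0.0827]
eef_rot: [3.14, -0.001, 0.226]
ft_force: [-0.5, -5.1, 1.4]
grip_width: 0.0151
```

```bash
python3 - <<'E'
from h import *
o=st();pinorigin(o);print(o["ft_torque"])
E
```

```text
t 19.33 tcp [0.5582 0.0233 0.0827] rot [ 1.7989e+02 -3.0000e-02  1.2950e+01] F [-0.5 -5.1  1.4] w 0.0151 j6 1.27
O in box mm [-45.82  -3.05] rel target [0.13 0.95] phi -0.08
[-1.05989843  0.03183472  0.09181245]
```

Request:
{"op": "servo_tool", "data": {"commands": [0,0,0,0,0,0,0,0,0,0,0,0,0,0,0,0,0,0,0,0], "claw": 0.5}}

```text
clock: 19.75
tcp_pos: [0.5577, 0.0246, 0.0822]
eef_rot: [-3.141, -0.0, 0.227]
ft_force: [0.2, -0.0, -0.3]
grip_width: 0.0427
```

Request:
{"op": "servo_tool", "data": {"commands": [0,0,-0.01,0,0,0,-0.03,0,0,0,-0.05,0,0,0,-0.06,0,0,0,-0.06,0]}}

```text
clock: 20.17
tcp_pos: [0.5601, 0.0242, 0.1454]
eef_rot: [3.14, -0.006, 0.227]
ft_force: [1.0, -0.4, -0.8]
grip_width: 0.0425
```

Request:
{"op": "servo_tool", "data": {"commands": [0,0.02,-0.01,0,0,0.04,-0.02,0,0,0.06,-0.02,0,0,0.06,-0.02,0,0,0.06,-0.02,0]}}

```text
clock: 20.58
tcp_pos: [0.571, -0.0348, 0.1613]
eef_rot: [-3.141, 0.001, 0.225]
ft_force: [-0.5, -0.1, -0.2]
grip_width: 0.0424
```

```bash
python3 - <<'E'
from ov import *
o=st()
c=cal("wrist");im=imaging.grab_frame("wrist");cv2.imwrite("pics/w13.png",im);pickle.dump((c,o),open("w13.pkl","wb"))
crop("pics/w13.png","pics/w13c.png",230,60,180,140,4.4)
for n in("scene","side"): cv2.imwrite(f"pics/{n}13.png",imaging.grab_frame(n))
crop("pics/side13.png","pics/side13c.png",265,140,110,80,7)
E
```

```text
t 20.58 tcp [ 0.571  -0.0348  0.1613] rot [-1.7996e+02  5.0000e-02  1.2890e+01] F [-0.5 -0.1 -0.2] w 0.0424 j6 1.17
```

View pics/w13c.png

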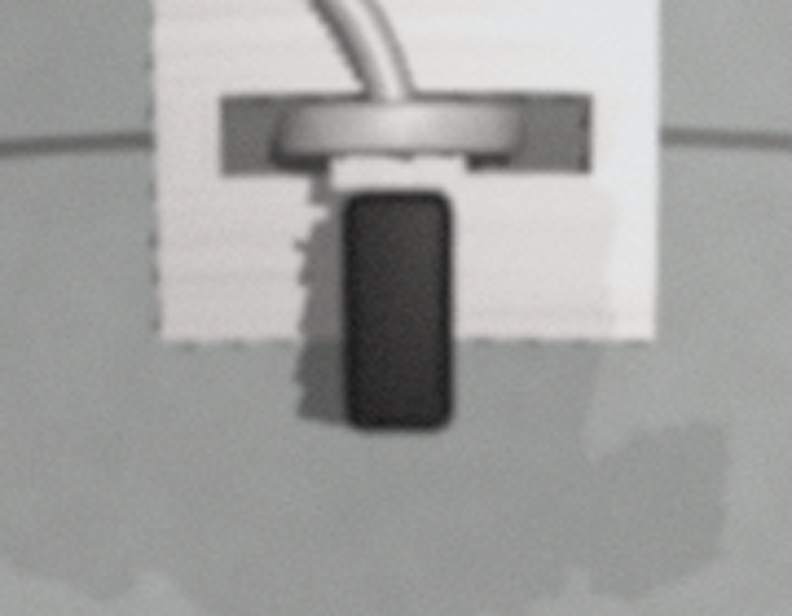

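View pics/side13c.png

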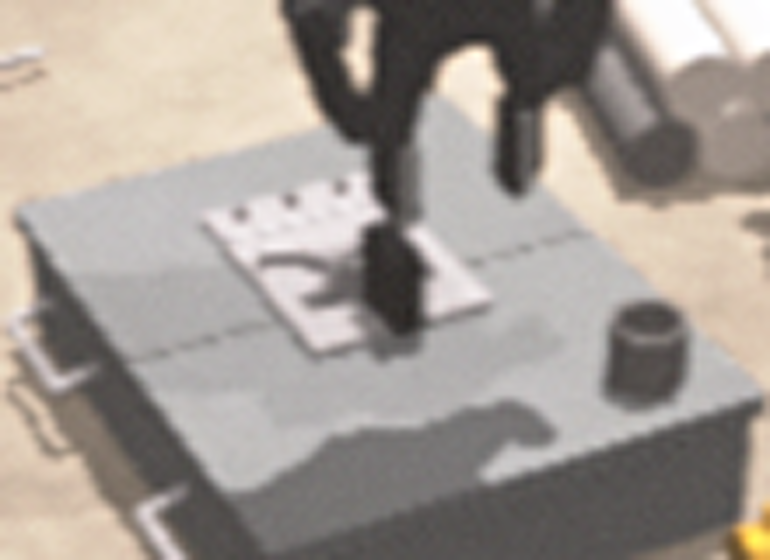

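```bash
python3 - <<'E'
from ov import *
c,o=pickle.load(open("w13.pkl","rb")); f=lambda u,v:(230+u/4.4-.4,60+v/4.4-.4)
for q,z in [((398,190),.094),((398,160),.094),((400,430),.114),((348,310),.114),((452,310),.114),((392,158),.080),((350,200),.114),((350,425),.114)]: print(q,z,np.round(w2b(unp("wrist",f(*q),z,c))*1000,1))
a=w2b(unp("wrist",f(345,210),.114,c));b=w2b(unp("wrist",f(348,410),.114,c));print(np.degrees(np.arctan2(*(a-b)[:2])))
E
```

```text
(398, 190) 0.094 [-1.5 -9.5 94. ]
(398, 160) 0.094 [-1.5 -4.9 94. ]
(400, 430) 0.114 [ -1.4 -43.1 114. ]
(348, 310) 0.114 [ -8.5 -26.  114. ]
(452, 310) 0.114 [  5.9 -26.  114. ]
(392, 158) 0.08 [-2.5 -4.4 80. ]
(350, 200) 0.114 [ -8.1 -10.6 114. ]
(350, 425) 0.114 [ -8.5 -42.3 114. ]
-0.2222931504421207
```

The shoulder's face measures y≈-4.4±0.5 mm, with a grip yaw of about 0.2°. To be sure the release left no gap, I'll give it a gentle nudge from behind with closed fingers.

```bash
python3 - <<'E'
from h import *
o=st();print(w2b(o["tcp_pos"]));to(b2w(-.0013,-.075,.13),13.03)
E
```

```text
t 20.73 tcp [ 0.5704 -0.0335  0.1614] rot [-1.7994e+02  9.0000e-02  1.3030e+01] F [ 0.3 -0.3 -0.6] w 0.0426 j6 1.17
[-0.00175561 -0.08536046  0.16136544]
cmd [ 0.0005 -0.0104  0.0314 -0.0031] dist 0.033
```

Request:
{"op": "servo_tool", "data": {"commands": [0,0,0,0,0,0,0,0,0,0,0,0,0,0,0,0,0,0,0,0], "claw": 0, "newtons": 30}}

```text
clock: 21.15
tcp_pos: [0.5712, -0.0341, 0.1622]
eef_rot: [3.142, -0.0, 0.227]
ft_force: [0.1, 0.6, 0.6]
grip_width: 0.0004
```

Request:
{"op": "servo_tool", "data": {"commands": [0,0,0.02,0,0,0,0.04,0,0,0,0.058,0,0,0,0.07,0,0,0,0.074,0]}}

```text
clock: 21.57
tcp_pos: [0.5696, -0.0339, 0.0859]
eef_rot: [-3.14, 0.004, 0.227]
ft_force: [-0.3, 0.3, 1.0]
grip_width: 0.0003
```

Request:
{"op": "servo_tool", "data": {"commands": [0,-0.005,0,0,0,-0.01,0,0,0,-0.015,0,0,0,-0.02,0,0,0,-0.025,0,0]}}

```text
clock: 21.98
tcp_pos: [0.5662, -0.0093, 0.0892]
eef_rot: [3.141, -0.002, 0.227]
ft_force: [-0.1, -0.3, 0.7]
grip_width: -0.0001
```

```bash
python3 - <<'E'
from h import *
o=st();print(w2b(o["tcp_pos"]))
E
```

```text
t 21.98 tcp [ 0.5662 -0.0093  0.0892] rot [ 1.7996e+02 -1.0000e-01  1.3010e+01] F [-0.1 -0.3  0.7] w -0.0001 j6 1.22
[-0.00042438 -0.06086769  0.089161  ]
```

Request:
{"op": "servo_tool", "data": {"commands": [0,-0.001,0.001,0,0,-0.002,0.002,0,0,-0.003,0.003,0,0,-0.004,0.003,0,0,-0.004,0.003,0]}}

```text
clock: 22.4
tcp_pos: [0.5646, -0.006, 0.085]
eef_rot: [-3.142, 0.0, 0.227]
ft_force: [0.5, -0.1, 0.1]
grip_width: -0.0002
```

Request:
{"op": "servo_tool", "data": {"commands": [0,-0.0005,0,0,0,-0.001,0,0,0,-0.0015,0,0,0,-0.0015,0,0,0,-0.0015,0,0]}}

```text
clock: 22.82
tcp_pos: [0.5644, -0.0046, 0.0852]
eef_rot: [3.141, -0.0, 0.227]
ft_force: [0.2, -0.9, 0.2]
grip_width: -0.0
```

Request:
{"op": "servo_tool", "data": {"commands": [0,-0.0005,0,0,0,-0.001,0,0,0,-0.001,0,0,0,-0.001,0,0,0,-0.001,0,0]}}

```text
clock: 23.23
tcp_pos: [0.5641, -0.0036, 0.0852]
eef_rot: [3.142, 0.0, 0.227]
ft_force: [0.4, -0.1, 0.1]
grip_width: 0.0001
```

```bash
python3 - <<'E'
from h import *
o=st();print(w2b(o["tcp_pos"]))
E
```

```text
t 23.23 tcp [ 0.5641 -0.0036  0.0852] rot [180.     0.    12.99] F [ 0.4 -0.1  0.1] w 0.0001 j6 1.23
[-0.00115207 -0.05484694  0.08518672]
```

Request:
{"op": "servo_tool", "data": {"commands": [0,-0.0003,0,0,0,-0.0006,0,0,0,-0.0009,0,0,0,-0.001,0,0,0,-0.001,0,0]}}

```text
clock: 23.65
tcp_pos: [0.5641, -0.0027, 0.0852]
eef_rot: [3.141, -0.0, 0.227]
ft_force: [2.1, -0.5, -0.3]
grip_width: 0.0001
```

Request:
{"op": "servo_tool", "data": {"commands": [0,-0.0003,0,0,0,-0.0006,0,0,0,-0.0009,0,0,0,-0.001,0,0,0,-0.001,0,0]}}

```text
clock: 24.07
tcp_pos: [0.564, -0.0025, 0.0853]
eef_rot: [3.14, -0.0, 0.226]
ft_force: [1.4, -5.0, 0.1]
grip_width: 0.0001
```

```bash
python3 - <<'E'
from h import *
o=st();print(w2b(o["tcp_pos"]))
E
```

```text
t 24.07 tcp [ 0.564  -0.0025  0.0853] rot [179.89  -0.    12.96] F [ 1.4 -5.   0.1] w 0.0001 j6 1.23
[-0.00105329 -0.05372338  0.08531653]
```

Request:
{"op": "servo_tool", "data": {"commands": [0,-0.0003,0,0,0,-0.0006,0,0,0,-0.0009,0,0,0,-0.0009,0,0,0,-0.0009,0,0]}}

```text
clock: 24.48
tcp_pos: [0.564, -0.0025, 0.0854]
eef_rot: [3.138, 0.0, 0.226]
ft_force: [0.9, -7.8, -0.8]
grip_width: -0.0001
```

Request:
{"op": "servo_tool", "data": {"commands": [0,0.002,0,0,0,0.006,0,0,0,0.016,0,0,0,0.03,0,0,0,0.04,-0.01,0]}}

```text
clock: 24.9
tcp_pos: [0.5713, -0.0408, 0.0934]
eef_rot: [-3.14, 0.003, 0.227]
ft_force: [-0.9, 0.0, -1.1]
grip_width: 0.0003
```

Request:
{"op": "servo_tool", "data": {"commands": [0,0.005,-0.03,0,0,0.01,-0.06,0,0,0.01,-0.08,0,0,0.01,-0.08,0,0,0.01,-0.08,0]}}

```text
clock: 25.32
tcp_pos: [0.5761, -0.0506, 0.1766]
eef_rot: [3.14, -0.003, 0.226]
ft_force: [-0.5, -0.7, -0.5]
grip_width: -0.0002
```

Request:
{"op": "servo_tool", "data": {"commands": [0,0,0,0,0,0,0,0,0,0,0,0,0,0,0,0,0,0,0,0]}}

```text
clock: 25.73
tcp_pos: [0.5742, -0.0493, 0.1744]
eef_rot: [-3.141, 0.001, 0.227]
ft_force: [-0.2, 0.1, -0.5]
grip_width: -0.0002
```

```bash
python3 - <<'E'
from ov import *
o=st()
c=cal("wrist");im=imaging.grab_frame("wrist");cv2.imwrite("pics/w14.png",im);pickle.dump((c,o),open("w14.pkl","wb"))
crop("pics/w14.png","pics/w14c.png",230,60,180,140,4.4)
for n in("scene","side"): cv2.imwrite(f"pics/{n}14.png",imaging.grab_frame(n))
E
```

```text
t 25.73 tcp [ 0.5742 -0.0493  0.1744] rot [-1.7997e+02  8.0000e-02  1.3000e+01] F [-0.2  0.1 -0.5] w -0.0002 j6 1.15
```

View pics/w14.png

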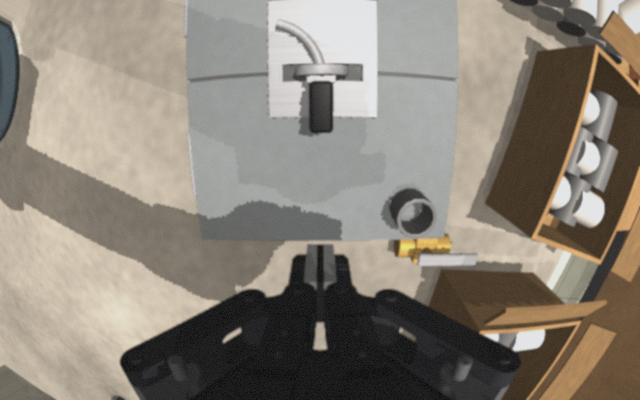

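View pics/w14c.png

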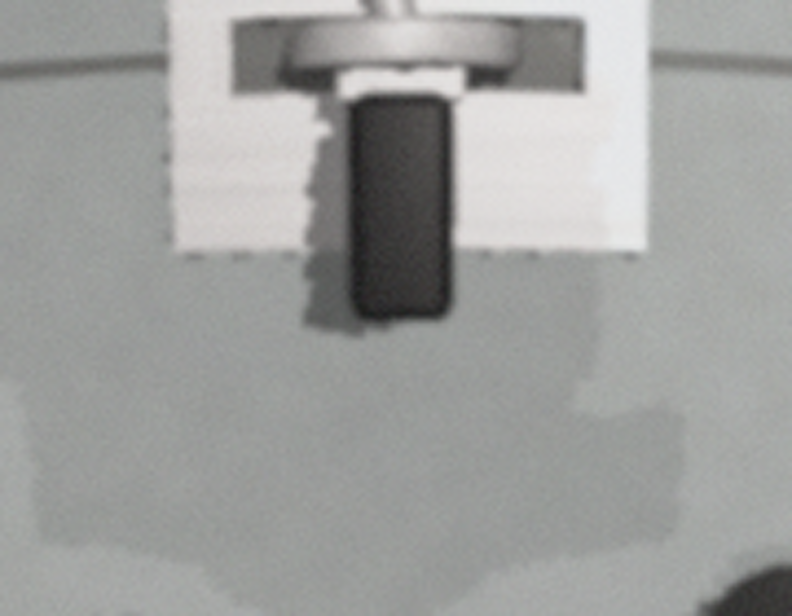

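View pics/scene14.png

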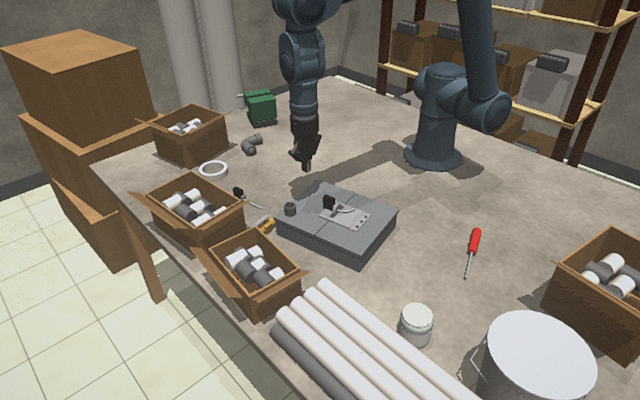

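The leaf is flat at (323,60) and the pin is threaded, with its shoulder plate against the ring at (320,76). The grip is upright, and the other objects look undisturbed with the gripper clear of everything. I'll hand in.

```bash
python3 - <<'E'
from h import *
print(order.hand_in())
E
```

```text
the job is handed in; nothing more can be done
None
```

I shut the hasp leaf, threaded the bent pin through the ring from the free-edge side, pressed it home, and handed the job in after about 26 s on the robot's clock. The hand-in gives no verdict.

**Leaf:** I pushed it down until the fingertips stopped at z = 74 mm with about 10 N. The ring came up through the slot, and the camera placed it about 1 mm to the box's -x side.

**Pin:** I turned it about 89° around its arc centre with no noticeable contact force. Pressing home stopped at a steady 9 N. After letting go, I nudged the grip from behind and it stopped at about 8 N.

**Last checks:** The last pictures show the shoulder plate against the ring, the grip up, the other objects apparently where they were, and the gripper clear of everything. After release, before the nudge, the pin's yaw was about 0.2° off the box's axes.

**Disagreements:** The camera put the shoulder face at y = -4.4 mm, give or take 0.5, against the nominal -4. At the stop, the arm's own position put the pin about 1 mm further in than expected. I put that down to a small error in where I thought I had gripped it, because both pushes stopped firmly. In the pictures the ring covers the line where the shoulder meets it, so the bearing is judged from those pushes.

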